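# Make up two hutch kits

## Robot

A 7-joint arm with a two-finger parallel gripper is mounted at the origin on the work surface. World frame = base frame: x ahead of the robot, y to its left, z up, the work surface at z = 0. Lengths are in m, angles in rad, forces in N, time in s.
With the tool pointing down it reaches from about 0.35 to 0.9 m from the base axis. Payload 19.9 kg.
Tool frame: the origin (TCP) lies between the finger pads; the fingertips stand 11 mm ahead of it and the grasp point (between the pads) lies 8 mm behind it; z points along the fingers, x is the direction in which the jaws open and shut, and the axes are right-handed (so a half turn about z gives the same grasp; the last joint's range is limited). The gripper opens to 85 mm and grips with 20 to 120 N. Pads are 22 mm wide; open, the fingers measure 114 mm over their backs; the gripper's body (76 mm by 85 mm) begins 54 mm behind the grasp point. The pads swing forward as they close: fully open they stand 13 mm farther back than shut.
Start: joints at [-1.24, 0.417, -0.01, 1.614, 0.005, 1.111, -0.053], TCP at [0.228, 0.582, 0.242] pointing down, gripper open.
Joint ranges: [-2.81, 2.81], [-0.39, 2.02], [-1.27, 1.25], [0.06, 2.57], [-1.19, 4.33], [0.19, 2], [-2.82, 2.82]. Speed limits (rad/s): [1.89, 1.89, 2.39, 2.39, 3.01, 3.01, 3.01].

## Interface

Orientations are given as [roll, pitch, yaw] about the fixed x, y, z axes, in that order (R = Rz(yaw) Ry(pitch) Rx(roll)).
In Python, from workcell import observe, read_camera, get_calibration, close_job, spot_in gives the robot as it stands.
- The arm moves only by the shell command python3 -m crank 'ROWS' [OPENING] [FORCE]. ROWS is JSON, a list of rows, each a list of 4 numbers: the shift along the world's x, y, z in m, then the turn about the world's z in degrees. In form: [[dx, dy, dz, roll], ...]. A call has 1 to 5 rows; each row shifts and turns the pose as measured when the row begins; what a row does not reach is not made up. A row lasts 1/8 s, in which the tool goes at most 62.5 mm and 10.7 degrees, less where a joint would pass 70% of its speed; a pose out of reach is approached as far as the arm can. A call with a gripper value outside its range is refused whole. OPENING is the finger opening in m, from 0 to 0.0854, set as the call begins (- or left out, the last holds). The fingers move at their own pace and stop on an object; FORCE is the grip in N (left out, the last holds). Time passes only in rows, so rows that do not move let the fingers close. It gives the time, the measured TCP pose, the force and the opening at its end, in the units of the state.
- observe(): the state, without advancing time (a new reading comes with each control period).
- read_camera(name): name is "scene" or "side" or "wrist"; returns the picture (480x640x3 uint8, red, green, blue); there is no depth.
- get_calibration(name): a dict with "K" (3x3 intrinsics, pixels), "D" ([k1, k2, p1, p2, k3] as OpenCV has them; the pictures are not rectified), "R" (3x3) and "t" (3): a world point X has camera coordinates R X + t. Camera axes: x right, y down, z forward; pixel columns grow to the right and rows downward; lengths in m; the calibration is good to about 2 mm. A picture is of the moment at which its call begins: read the wrist's pose just before it. get_calibration takes no time and is no camera call; for the wrist camera it gives the pose at the moment of the call.
- close_job(): hands the job in, once; it reports no verdict.
Trained networks look in the newest picture that a camera, given by its name, has taken for a name from the list of things; names that differ only in an ending like _2 or _b are one class to them, and where a whole thing is asked for, a point or a joint stands for the part that bears it (a point fixed in the world has none). Each returns a list of dicts, best first, with "score" (0 to 1); they miss things now and then, are a little off and sometimes report something else, mostly with a low value. They report only what shows in the picture. A call takes as long as a camera call.
- spot_in(camera, name): "at" ([x, y, z] in m, in world coordinates, good to about 4 mm: the middle of the surface that is visible of it).
The state is a dict: "t": time; "joint_pos": joint angles; "joint_vel": joint speeds; "joint_efforts": joint torques, N m; "tcp_pos": TCP position; "tool_rot": TCP orientation; "force": force on the tool from outside, world axes, zero at the start; "ft_torque": the same for the moment, N m; "gripper_width": finger opening in m.
Only numpy, scipy, OpenCV 4.12 (cv2) and the standard library are available. Lean on these libraries where they do the work, as an engineer would, in place of code of your own. Each camera call takes 0.05 s, during which the arm holds its last target.

## Task

Make up the two rabbit kits from the stock on the bench: the slicker brush (in the long bay), the larger willow ring and the little white ceramic feeder go into the three-bay tray; the steel rake and the smaller willow ring go into the two-bay tray. Every piece gets a bay of its own and lies flat or stands upright on the bay's floor, pins and teeth down, clear of the walls' tops. Leave the gnaw log and the lidded jar where they are.

Things in the scene. Friction and masses are not known exactly. Their poses are not given: they have to be found in the camera images.
- tray_three: low wooden kit tray fixed to the bench, 190 mm (x) by 164 mm (y); walls and dividers 4 mm thick, 14 mm high; floor top 4 mm above the bench; origin: centre of its underside. THREE bays (inside sizes): a long one on its +y side, 182 x 66 mm, centre (0, 45) mm, and two short ones on its -y side, 89 mm (x) by 86 mm (y), centres (46.5, -35) and (-46.5, -35) mm.
- tray_two: low wooden kit tray fixed to the bench, 190 mm (x) by 148 mm (y); walls and dividers 4 mm thick, 14 mm high; floor top 4 mm above the bench; origin: centre of its underside. TWO equal long bays, each 182 x 68 mm inside, centres at (0, +36 mm) and (0, -36 mm).
- brush: white silicone slicker brush lying pins down, 140 mm long along its x: straight handle from x = -70 to +34 mm, 22 mm wide (y), 24 mm high; head, a 40 x 44 mm pad full of short pins, 24 mm high, from x = +30 to +70 mm; about 70 g. Origin: middle of its length, at its underside, below the handle; z up.
- rake: steel grooming rake lying teeth down, 140 mm long along its x: round handle, 22 mm diameter, from x = -70 to +48 mm, its axis 11 mm up; thin neck; narrow crossbar 44 mm wide (y), 22 mm high, with one row of teeth, at x = +58 to +70 mm; about 120 g. Origin: middle of its length, at its underside, below the handle; z up.
- ring_large: the larger of two woven willow rings, lying flat: 64 mm outside diameter, 42 mm hole, 28 mm high, about 45 g; origin: centre of its underside, z up.
- ring_small: the smaller of two woven willow rings, lying flat: 44 mm outside diameter, 26 mm hole, 28 mm high, about 25 g; origin: centre of its underside, z up.
- feeder: little white ceramic feeder pot, open at the top, standing upright: 60 mm diameter from 10 mm up to the rim, 52 mm at the foot, 36 mm high, 5 mm wall, about 140 g; origin: centre of its underside, z up. (The big blue bowl at the back of the bench is not it.)
- log: dark wooden gnaw log lying among the stock, 80 mm long along its x axis, 30 mm thick, it does not roll; not wanted in either kit. Origin: centre of its underside.
- jar: small amber glass jar with a metal lid standing among the stock, 48 mm diameter, 45 mm high; not wanted in either kit. Origin: centre of its underside.

How it is judged:
By the outcome, as a careful person would: the job done as asked, in the order asked, and still so for the second after the job is handed in, with the robot touching nothing.
It also fails if it takes over 104 s, if anything falls off the work surface, if the arm or the gripper's body presses on something with over 40 N, if the wrist force passes 120 N, or if a joint passes its speed limit or range.

## Working session

There is one attempt and no reset: what is moved stays moved. The work goes in short steps, Python scripts to look and compute and a shell command to move; the robot and the scene stay as the last step left them, time stands still between calls to the robot, and variables do not carry over. Pictures are saved under pics/ and viewed, and the job is handed in when it is done.

```bash
ls; mkdir -p pics; python3 - <<'E'
from workcell import *
import cv2,numpy as np
for c in ["scene","side"]:
    im=read_camera(c); cv2.imwrite(f"pics/{c}0.png",im[:,:,::-1])
    k=get_calibration(c); print(c,k)
print(observe())
E
```

```text
pics
scene {'K': array([[465.53078457,   0.        , 321.2826186 ],
       [  0.        , 465.53078457, 236.66542274],
       [  0.        ,   0.        ,   1.        ]]), 'D': array([0.03504935, 0.        , 0.        , 0.        , 0.        ]), 'R': array([[ 0.17939184,  0.98364228, -0.01632257],
       [ 0.68851154, -0.13738384, -0.71209377],
       [-0.702688  ,  0.11650554, -0.70189461]]), 't': array([-0.10033184, -0.34767566,  1.3517854 ])}
side {'K': array([[613.25107458,   0.        , 327.33942763],
       [  0.        , 613.25107458, 226.22457807],
       [  0.        ,   0.        ,   1.        ]]), 'D': array([-0.12370659,  0.        ,  0.        ,  0.        ,  0.        ]), 'R': array([[ 0.90070154, -0.43423424,  0.01331762],
       [-0.27992738, -0.6035309 , -0.74658631],
       [ 0.33223093,  0.66872347, -0.66515526]]), 't': array([-0.50779164,  0.17945677,  1.19157833])}
{'t': 0.1, 'joint_pos': array([-1.23947614,  0.4179087 , -0.01032629,  1.614045  ,  0.00464607,
        1.11069099, -0.05299857]), 'joint_vel': array([ 0.00156203, -0.00179058,  0.00073648, -0.00140592, -0.00090471,
       -0.001689  ,  0.00078513]), 'joint_efforts': array([-1.03278703e-04, -8.65808988e+01,  6.79342132e-01, -4.35629153e+01,
        1.91919529e-02,  5.11461767e-03, -7.00594978e-05]), 'tcp_pos': array([0.22753527, 0.58182577, 0.24175517]), 'tool_rot': array([3.14156824e+00, 1.02804970e-03, 1.19798257e+00]), 'force': array([-0.04244887, -0.27230717, -0.00744646]), 'ft_torque': array([-0.02764261,  0.03463067,  0.00454396]), 'gripper_width': 0.08558699394973798}
```

View pics/scene0.png

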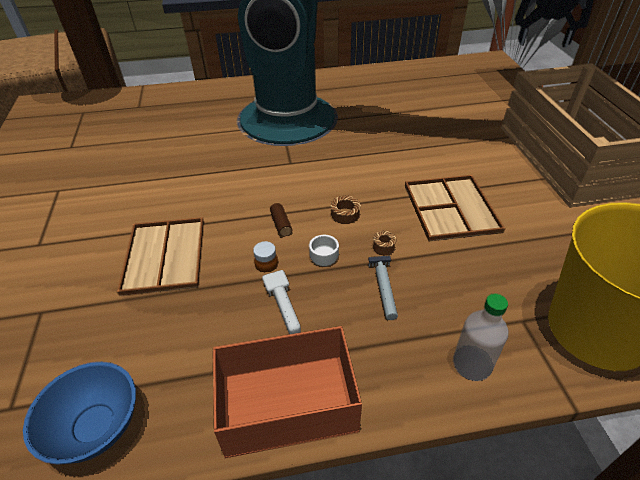

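View pics/side0.png

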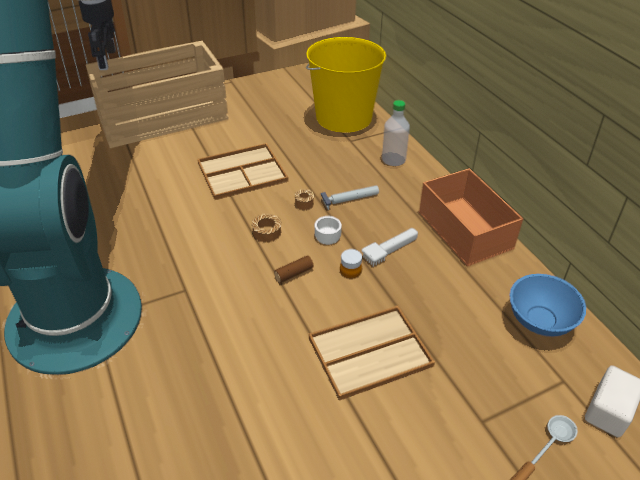

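The scene view shows tray_two at left (160,255), tray_three at right (453,207), the log at (281,220), the jar at (265,255) and the feeder at (323,250). The large ring is at (345,209), the small ring at (384,242), the rake runs (380,260)→(391,315), and the brush runs (275,283)→(293,328). Next I'll zoom in and run the networks.

```bash
cat > h.py <<'E'
import numpy as np,cv2
from workcell import *
def proj(c,P,cal=None):
    k=cal or get_calibration(c); P=np.atleast_2d(np.array(P,float))
    r,_=cv2.Rodrigues(k["R"]); return cv2.projectPoints(P,r,k["t"].reshape(3,1),k["K"],k["D"])[0][:,0]
def unproj(c,uv,z,cal=None):
    k=cal or get_calibration(c)
    uv=np.array(uv,float).reshape(-1,1,2); n=cv2.undistortPoints(uv,k["K"],k["D"])[:,0]
    d=np.c_[n,np.ones(len(n))]@k["R"]; o=-k["R"].T@k["t"]
    return o+d*((z-o[2])/d[:,2])[:,None]
def crop(im,x0,y0,x1,y1,s,fn):
    cv2.imwrite(fn,cv2.resize(im[y0:y1,x0:x1,::-1],None,fx=s,fy=s,interpolation=cv2.INTER_CUBIC))
E
python3 - <<'E'
from h import *
for c in ["scene","side"]:
    im=cv2.imread(f"pics/{c}0.png")[:,:,::-1]
    if c=="scene":
        crop(im,110,170,310,340,4,"pics/s_l.png"); crop(im,310,170,510,320,4,"pics/s_r.png")
    else:
        crop(im,190,130,390,280,4,"pics/d_u.png"); crop(im,260,220,460,400,3.3,"pics/d_l.png")
for n in ["tray_three","tray_two","brush","rake","ring_large","ring_small","feeder","log","jar"]:
    for c in ["scene","side"]:
        print(n,c,[(np.round(d["at"],3).tolist(),round(d["score"],2)) for d in spot_in(c,n)[:3]])
E
```

```text
tray_three scene [([0.475, 0.316, 0.006], 0.75), ([0.574, -0.118, 0.04], 0.65), ([0.555, 0.003, 0.018], 0.25)]
tray_three side [([0.467, 0.313, 0.006], 0.92), ([0.444, -0.083, 0.026], 0.34)]
tray_two scene [([0.5, -0.323, 0.002], 0.55)]
tray_two side [([0.492, -0.325, 0.006], 0.69)]
brush scene [([0.67, -0.091, 0.025], 0.91)]
brush side [([0.657, -0.097, 0.021], 0.83)]
rake scene [([0.672, 0.1, 0.023], 0.73)]
rake side [([0.664, 0.095, 0.018], 0.85), ([0.654, -0.1, 0.024], 0.21)]
ring_large scene [([0.456, 0.075, 0.029], 0.8), ([0.556, 0.004, 0.019], 0.54)]
ring_large side [([0.445, 0.065, 0.026], 0.82)]
ring_small scene [([0.571, 0.131, 0.03], 0.9), ([0.558, 0.004, 0.016], 0.74), ([0.475, 0.317, 0.002], 0.67)]
ring_small side [([0.56, 0.121, 0.024], 0.75)]
feeder scene [([0.557, 0.002, 0.018], 0.75)]
feeder side [([0.562, 0.003, 0.022], 0.89)]
log scene [([0.461, -0.073, 0.026], 0.59)]
log side [([0.444, -0.081, 0.026], 0.61)]
jar scene [([0.573, -0.119, 0.039], 0.73)]
jar side [([0.555, -0.124, 0.033], 0.84)]
```

View pics/s_l.png

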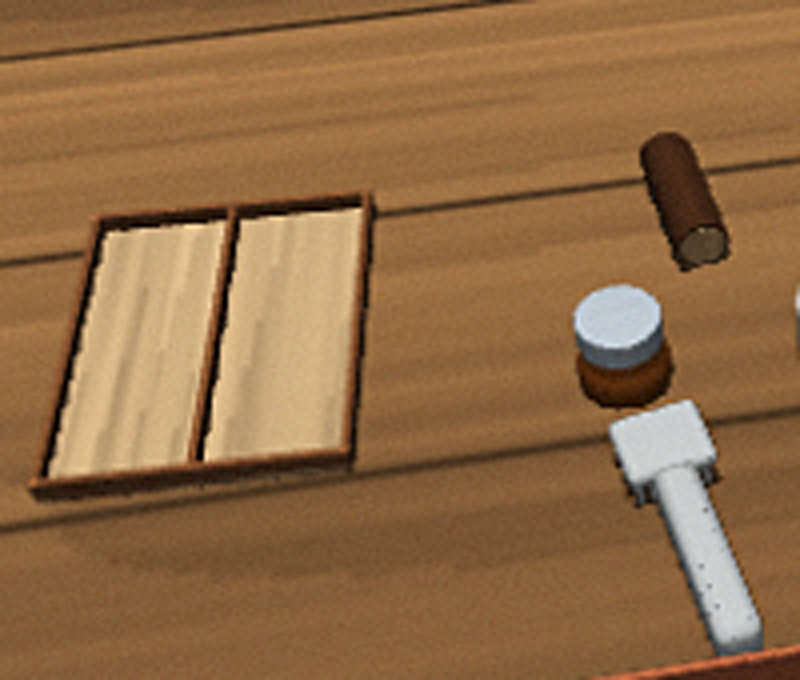

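View pics/s_r.png

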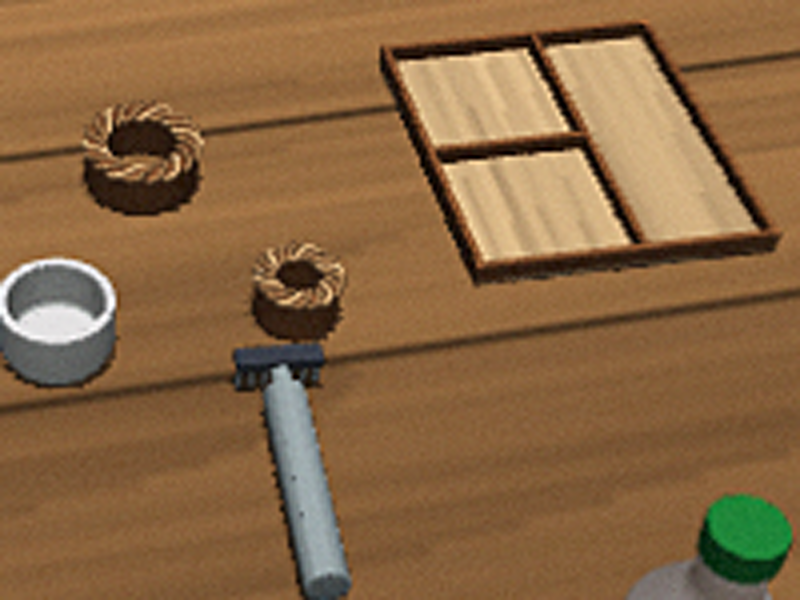

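View pics/d_u.png

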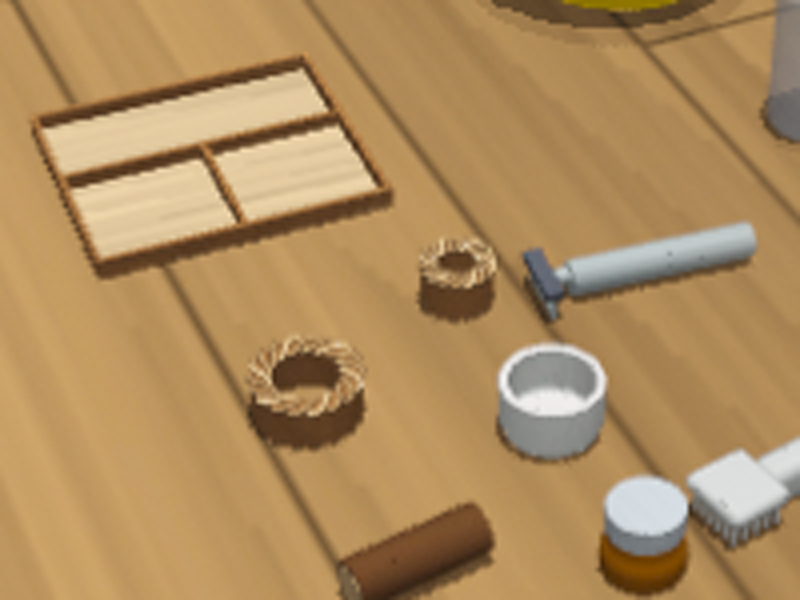

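View pics/d_l.png

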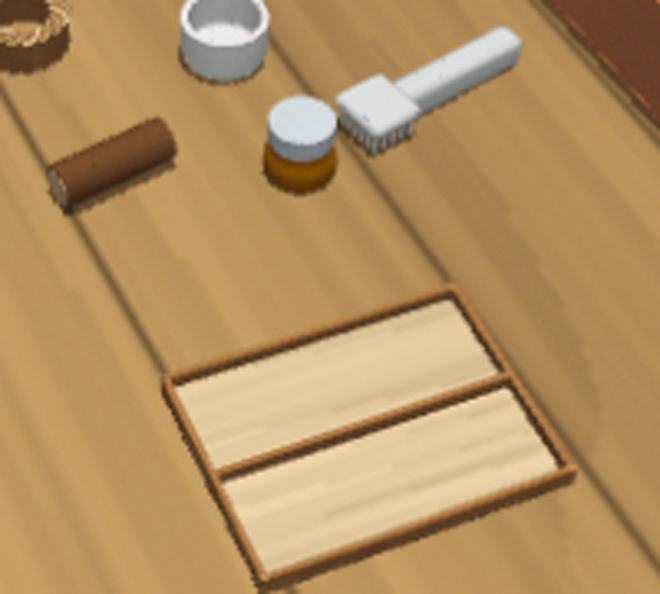

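```bash
cat > fit.py <<'E'
from h import *
from scipy.optimize import least_squares
O={"sl":("scene",110,170,4),"sr":("scene",310,170,4),"du":("side",190,130,4),"dl":("side",260,220,3.3)}
def px(o,p): c,a,b,s=O[o]; return [a+(p[0]+.5)/s-.5,b+(p[1]+.5)/s-.5]
cal={c:get_calibration(c) for c in("scene","side")}
def fit(name,items,x0):
    # items: (crop,pixel,local xyz mm)
    def T(q,l):
        l=np.array(l)/1000; c,s=np.cos(q[2]),np.sin(q[2]); return [q[0]+c*l[0]-s*l[1],q[1]+s*l[0]+c*l[1],l[2]]
    def res(q,cams=None):
        return np.concatenate([proj(O[o][0],T(q,l),cal[O[o][0]])[0]-px(o,p) for o,p,l in items])
    r=least_squares(res,x0,x_scale=[.1,.1,1]); rr=res(r.x).reshape(-1,2)
    print(name,np.round(r.x[:2],4),"yaw deg",round(np.degrees(r.x[2]),1)); print("   res px",np.round(rr,1).tolist())
def tray(name,h,w,z,a,b,oa,ob,x0):
    L=[(-h,-w,z),(-h,w,z),(h,w,z),(h,-w,z)]
    M=[(-h,w,z),(h,w,z),(h,-w,z),(-h,-w,z)]
    fit(name,[(oa,p,l) for p,l in zip(a,L)]+[(ob,p,l) for p,l in zip(b,M)],x0)
for z in(14,18):
    tray("two",95,74,z,[(95,215),(372,193),(352,458),(32,488)],[(165,378),(455,288),(575,468),(262,582)],"sl","dl",[.5,-.32,0])
    tray("three",95,82,z,[(382,48),(645,25),(778,235),(478,268)],[(35,122),(305,57),(392,190),(98,262)],"sr","du",[.47,.31,0])
fit("ringL",[("sr",(143,142),(0,0,28)),("du",(307,376),(0,0,28))],[.45,.07,0])
fit("ringS",[("sr",(300,274),(0,0,28)),("du",(457,263),(0,0,28))],[.56,.12,0])
fit("feeder",[("sr",(57,301),(0,0,36)),("du",(552,382),(0,0,36))],[.56,0,0])
fit("jar",[("sl",(619,319),(0,0,45)),("du",(646,508),(0,0,45)),("dl",(303,122),(0,0,45))],[.56,-.12,0])
fit("brush",[("sl",(610,428),(70,-22,24)),("sl",(693,403),(70,22,24)),("sl",(717,447),(30,22,24)),("sl",(740,640),(-70,0,20)),("dl",(338,104),(70,-22,24)),("dl",(378,76),(70,22,24)),("dl",(374,128),(30,-22,24)) if 0 else ("dl",(418,106),(30,22,24)),("dl",(512,40),(-70,0,20))],[.66,-.09,3.0])
fit("rake",[("sr",(280,352),(64,0,22)),("sr",(326,586),(-70,0,11)),("du",(542,275),(64,0,22)),("du",(748,243),(-70,0,11))],[.66,.1,3.0])
fit("log",[("sl",(665,135),(-40,0,30)),("sl",(704,240),(40,0,15)),("du",(348,580),(-40,0,15))],[.45,-.07,0])
E
python3 fit.py
```

```text
two [ 0.4979 -0.3199] yaw deg -3.2
   res px [[-1.5, -0.3], [-1.3, -1.3], [-2.1, -1.6], [-2.4, -0.5], [-1.5, -2.2], [-0.1, -3.3], [0.5, -1.3], [0.1, -1.8]]
three [0.4732 0.3108] yaw deg -2.3
   res px [[-1.4, -0.4], [-0.2, -1.6], [-0.3, -0.1], [-1.1, 0.2], [-1.0, -2.4], [0.9, -2.1], [0.8, -1.2], [0.2, -0.8]]
two [ 0.4982 -0.3204] yaw deg -3.1
   res px [[-2.4, -1.6], [-2.0, -2.6], [-2.8, -2.8], [-3.4, -1.6], [-1.3, -3.3], [0.3, -4.5], [1.1, -2.5], [0.4, -2.8]]
three [0.4744 0.3087] yaw deg -2.3
   res px [[-1.9, -1.3], [-0.5, -2.5], [-0.5, -1.0], [-1.7, -0.6], [-0.6, -3.3], [1.5, -3.1], [1.6, -2.2], [0.7, -1.7]]
ringL [0.4466 0.0723] yaw deg 0.0
   res px [[-1.2, -0.2], [-0.1, -1.9]]
ringS [0.5638 0.1291] yaw deg 0.0
   res px [[-1.0, -0.1], [-0.1, -1.8]]
feeder [0.5651 0.0024] yaw deg 0.0
   res px [[-1.2, -0.5], [0.0, -2.1]]
jar [ 0.5615 -0.1173] yaw deg 0.0
   res px [[-2.2, -0.9], [0.1, -1.7], [-0.2, -1.7]]
brush [ 0.6767 -0.0843] yaw deg 188.1
   res px [[26.3, -8.4], [-16.6, 3.6], [-17.5, 8.0], [3.5, 0.8], [-3.2, -8.3], [-3.2, 12.1], [-0.4, -4.1], [-0.1, -5.3]]
rake [0.6718 0.0996] yaw deg 174.1
   res px [[-1.3, -0.3], [-0.8, 0.1], [-0.3, -2.3], [-0.0, -1.9]]
log [ 0.4496 -0.0698] yaw deg 9.0
   res px [[-0.6, -1.1], [0.2, 1.0], [-0.1, -0.4]]
```

```bash
cat > fit2.py <<'E'
exec(open("fit.py").read().split("for z in(14,18)")[0])
fit("brush",[("sl",(610,428),(70,22,24)),("sl",(693,403),(70,-22,24)),("sl",(717,447),(30,-22,24)),("sl",(740,640),(-70,0,20)),("dl",(338,104),(70,-22,24)),("dl",(374,128),(70,22,24)),("dl",(378,76),(30,-22,24)),("dl",(418,106),(30,22,24)),("dl",(512,40),(-70,0,20))],[.66,-.09,3.0])
E
python3 fit2.py
```

```text
brush [ 0.6738 -0.0943] yaw deg 190.6
   res px [[-2.5, -2.2], [-1.3, -2.4], [-0.9, 1.4], [-0.8, -0.1], [-1.8, -4.1], [0.3, 0.4], [0.4, -2.9], [1.4, -0.6], [0.3, -3.0]]
```

```bash
python3 - <<'E'
from h import *
print("box near-edge bottom",np.round(unproj("side",[(422,215),(470,260)],0),3).tolist(), "top as seen scene z=.08",np.round(unproj("scene",[(214,348),(343,330)],.08),3).tolist())
print("box top side z=.08",np.round(unproj("side",[(422,183),(475,225)],.08),3).tolist())
print("bottle",np.round(unproj("side",[(395,160)],0),3))
s=observe(); print(s["t"])
def bay(c,yaw,l):
    a=np.radians(yaw); return np.round([c[0]+np.cos(a)*l[0]-np.sin(a)*l[1],c[1]+np.sin(a)*l[0]+np.cos(a)*l[1]],4)
c3=(.473,.311);c2=(.498,-.320)
for l in [(0,.045),(.0465,-.035),(-.0465,-.035)]: print("3",l,bay(c3,-2.3,l))
for l in [(0,.036),(0,-.036)]: print("2",l,bay(c2,-3.2,l))
E
python3 -m crank '[[0.05,-0.03,0,10],[0.05,-0.03,0,10],[0.02,-0.06,0,10],[0.02,-0.06,0,2],[0.02,-0.06,0,0]]' 0.05
```

```text
box near-edge bottom [[0.797, -0.029, -0.0], [0.812, -0.201, -0.0]] top as seen scene z=.08 [[0.793, -0.208, 0.08], [0.799, -0.008, 0.08]]
box top side z=.08 [[0.799, -0.008, 0.08], [0.824, -0.179, 0.08]]
bottle [[0.852 0.19  0.   ]]
1.0
3 (0, 0.045) [0.4748 0.356 ]
3 (0.0465, -0.035) [0.5181 0.2742]
3 (-0.0465, -0.035) [0.4251 0.2779]
2 (0, 0.036) [ 0.5    -0.2841]
2 (0, -0.036) [ 0.496  -0.3559]
t: 1.62
tcp_pos: [0.3858, 0.3454, 0.2416]
tool_rot: [-3.141, -0.001, 1.778]
force: [2.0, -0.0, -0.3]
gripper_width: 0.0503
```

```bash
python3 -m crank '[[0.031,-0.049,-0.01,-1],[0.031,-0.049,-0.01,0],[0.031,-0.049,-0.01,0],[0.031,-0.049,-0.01,0],[0.031,-0.049,-0.01,0]]' && python3 -m crank '[[0.031,-0.049,-0.01,0],[0.031,-0.049,-0.01,0],[0.031,-0.049,-0.01,0],[0.031,-0.049,-0.01,0],[0,0,0,0]]'; python3 - <<'E'
from h import *
s=observe(); print(s["tcp_pos"],s["tool_rot"],s["joint_pos"])
im=read_camera("wrist"); k=get_calibration("wrist"); np.savez("w1.npz",im=im,**k)
cv2.imwrite("pics/w1.png",im[:,:,::-1])
print([(np.round(d["at"],4).tolist(),round(d["score"],2)) for d in spot_in("wrist","brush")[:3]])
print(-k["R"].T@k["t"])
E
```

```text
t: 2.25
tcp_pos: [0.5447, 0.0918, 0.1927]
tool_rot: [3.137, -0.003, 1.761]
force: [1.2, 0.5, -0.7]
gripper_width: 0.0498
t: 2.88
tcp_pos: [0.6729, -0.1158, 0.1505]
tool_rot: [3.137, -0.001, 1.757]
force: [-0.5, 0.0, -0.4]
gripper_width: 0.0502
[ 0.67286899 -0.11577702  0.15046335] [ 3.13706665e+00 -1.09246437e-03  1.75736054e+00] [-0.01382652  0.61372557  0.20416942  1.54223601 -0.14259512  0.99621163
  1.98861734]
[([0.6459, -0.0903, 0.0296], 0.63)]
[ 0.60346911 -0.12590957  0.28122289]
```

View pics/w1.png

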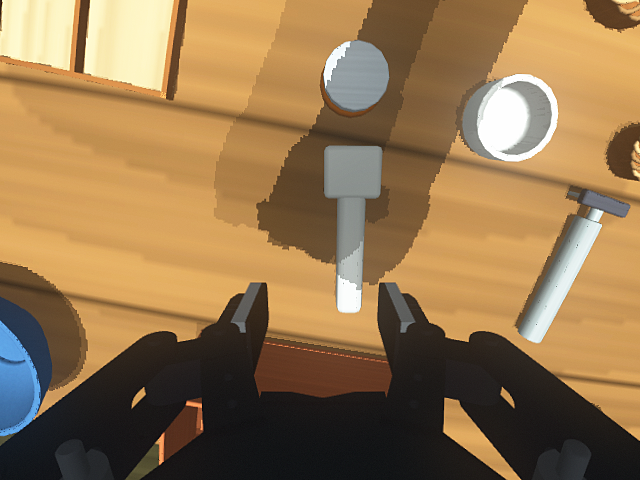

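The wrist view shows the brush with its head at (352,171) and handle end at (348,311), nearly parallel to the pads. I'll locate it from here.

```bash
python3 - <<'E'
from h import *
k=get_calibration("wrist")
a=unproj("wrist",[(326,148),(380,146),(381,197),(326,199)],.024).mean(0); b=unproj("wrist",[(348,311)],.024)[0]; j=unproj("wrist",[(351,200)],.024)[0]
print(a,b,j,"dist",np.linalg.norm(a-b),"axis deg",np.degrees(np.arctan2(*(b-a)[1::-1])))
u=(a-b)/np.linalg.norm(a-b); o=a-u*.05; print("origin",o,"grip at +5",o+u*.005)
print("feeder rim",unproj("wrist",[(510,117)],.036))
E
```

```text
[ 0.62417233 -0.09581738  0.024     ] [ 0.73821226 -0.0753017   0.024     ] [ 0.64463822 -0.09314494  0.024     ] dist 0.11587060922449822 axis deg 10.198376414406887
origin [ 0.67338237 -0.08696454  0.024     ] grip at +5 [ 0.66846136 -0.08784982  0.024     ]
feeder rim [[0.56338773 0.0027814  0.036     ]]
```

```bash
python3 -m crank '[[-0.004,0.026,-0.03,0],[0,0,-0.04,0],[0,0,-0.02,0],[0,0,0,0]]'; python3 - <<'E'
from h import *
im=read_camera("wrist");s=observe(); print(s["tcp_pos"])
cv2.imwrite("pics/w2.png",im[:,:,::-1])
h,w=unproj("wrist",[(300,200),(340,200)],.024)[:2]
np.savez("w2.npz",**get_calibration("wrist"))
# where pads' midline projects
p=s["tcp_pos"]; print(proj("wrist",[[p[0],p[1],.024]]))
E
```

```text
t: 3.48
tcp_pos: [0.6687, -0.0791, 0.0618]
tool_rot: [3.132, -0.005, 1.767]
force: [-0.7, -0.6, 0.2]
gripper_width: 0.0501
[ 0.66917727 -0.07936093  0.0628197 ]
[[320.92988822 272.96348774]]
```

View pics/w2.png

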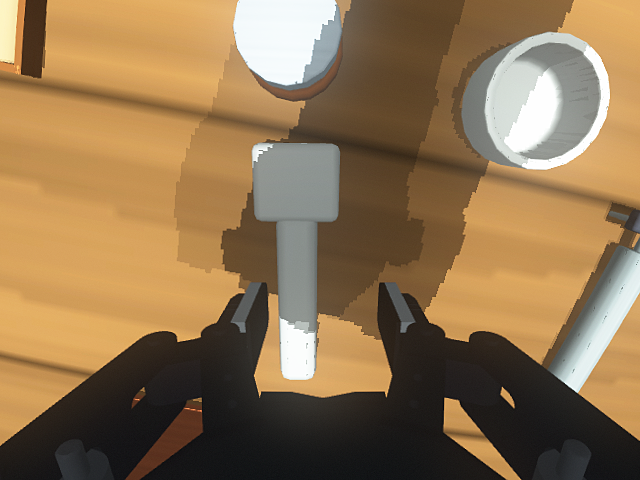

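The wrist view shows the handle centreline at column 297 and the pads' midline at 321, which is about 13 mm to correct. The grip row falls at local x ≈ +3.

```bash
python3 -m crank '[[0.002,-0.012,-0.01,0],[0,0,-0.015,0],[0,0,-0.01,0],[0,0,0,0],[0,0,0,0]]'
```

```text
t: 4.15
tcp_pos: [0.6727, -0.0931, 0.0282]
tool_rot: [3.128, -0.003, 1.766]
force: [0.1, 0.1, 0.2]
gripper_width: 0.0501
```

```bash
python3 -m crank '[[-0.002,0.001,-0.012,0],[0,0,-0.003,0],[0,0,0,0]]'; python3 - <<'E'
from h import *
im=read_camera("wrist");cv2.imwrite("pics/w3.png",im[:,:,::-1])
im=read_camera("side");crop(im,300,130,500,280,4,"pics/d3.png")
E
```

```text
t: 4.53
tcp_pos: [0.6706, -0.0917, 0.0124]
tool_rot: [3.127, -0.003, 1.766]
force: [0.5, -0.1, 0.2]
gripper_width: 0.0501
```

View pics/w3.png

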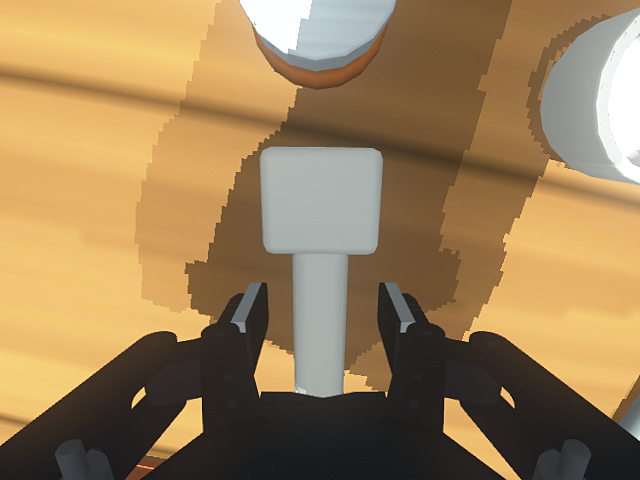

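View pics/d3.png

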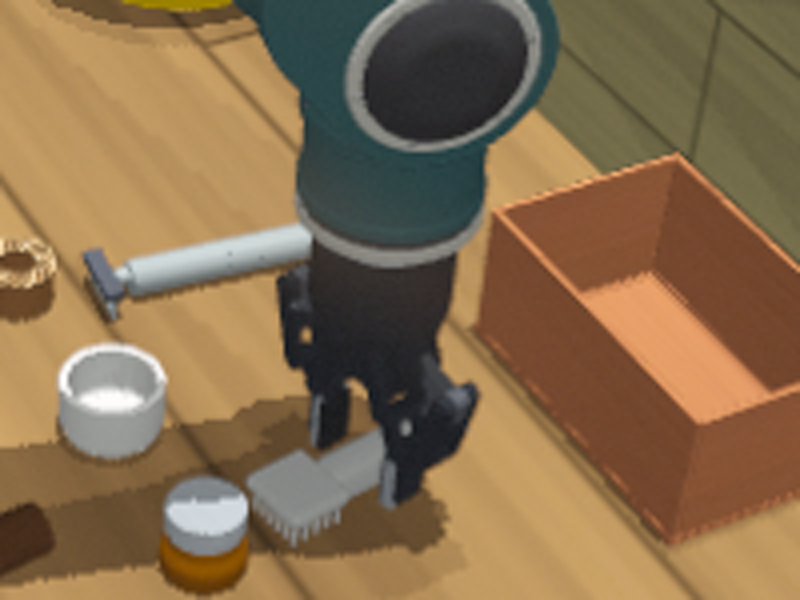

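The pads straddle the handle squarely at (320,330) in the wrist view, with the tips near the bench in the side view. Closing now.

```bash
python3 -m crank '[[0,0,0,0],[0,0,0,0],[0,0,0,0],[0,0,0,0]]' 0.01 40
```

```text
t: 5.12
tcp_pos: [0.6711, -0.0918, 0.0134]
tool_rot: [3.126, -0.003, 1.766]
force: [-0.1, 0.1, -1.0]
gripper_width: 0.0213
```

```bash
python3 -m crank '[[0,0,0.03,0],[0,0,0.04,0],[0,0,0.04,0],[-0.02,0.03,0,-7],[-0.02,0.045,0,-6]]' && python3 -m crank '[[-0.023,0.052,0,0],[-0.023,0.052,0,0],[-0.023,0.052,0,0],[-0.023,0.052,0,0],[-0.023,0.052,0,0]]'; python3 - <<'E'
from h import *
im=read_camera("wrist");cv2.imwrite("pics/w4.png",im[:,:,::-1])
E
```

```text
t: 5.75
tcp_pos: [0.63, -0.0192, 0.1262]
tool_rot: [3.126, -0.003, 1.528]
force: [0.2, 1.2, -0.5]
gripper_width: 0.0211
t: 6.38
tcp_pos: [0.5109, 0.2478, 0.1272]
tool_rot: [3.124, -0.003, 1.524]
force: [1.2, 0.9, -1.5]
gripper_width: 0.021
```

View pics/w4.png

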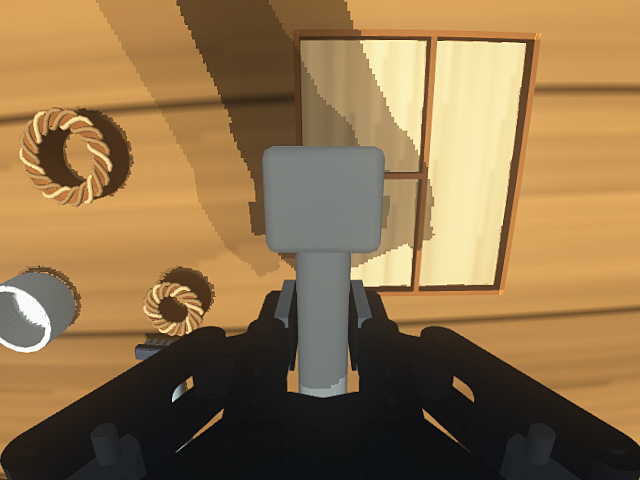

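```bash
python3 -m crank '[[-0.019,0.045,0,0],[-0.015,0.035,0,0],[0,0.01,0,0],[0,0,0,0],[0,0,0,0]]'; python3 - <<'E'
from h import *
im=read_camera("wrist");s=observe();print(s["tcp_pos"],s["tool_rot"]);cv2.imwrite("pics/w5.png",im[:,:,::-1]);np.savez("w5.npz",**get_calibration("wrist"))
E
```

```text
t: 7.05
tcp_pos: [0.4718, 0.3482, 0.1272]
tool_rot: [3.125, -0.006, 1.534]
force: [-0.9, 0.3, 0.0]
gripper_width: 0.0214
[0.47189776 0.34811189 0.12720894] [ 3.12538729 -0.00629548  1.53360527]
```

View pics/w5.png

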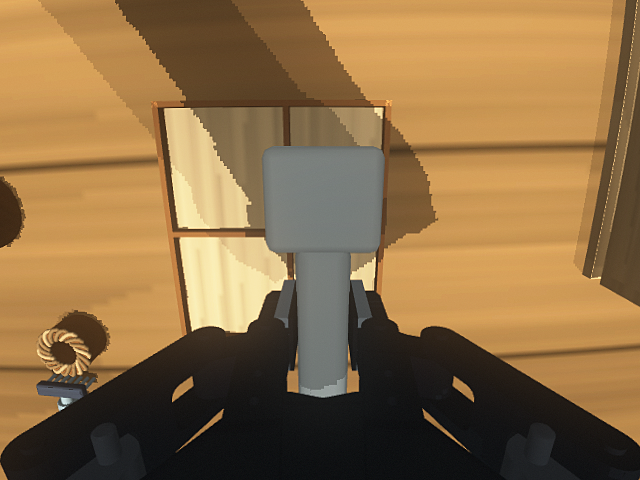

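```bash
python3 - <<'E'
from h import *
P=unproj("wrist",[(153,103),(390,101),(172,235),(384,170)],.014); print(np.round(P,4))
e=P[1]-P[0]; print(np.linalg.norm(e),"yaw",np.degrees(np.arctan2(-e[0],e[1])))
a=np.arctan2(-e[0],e[1]); m=(P[0]+P[1])/2; ux=np.array([np.cos(a),np.sin(a)]);print("centre",m[:2]+.095*ux)
E
```

```text
[[0.3747 0.2378 0.014 ]
 [0.3805 0.3987 0.014 ]
 [0.4686 0.2362 0.014 ]
 [0.4266 0.395  0.014 ]]
0.16093088872039948 yaw -2.0446443357281114
centre [0.47252456 0.31485638]
```

```bash
python3 -m crank '[[0,0.009,-0.03,0],[0,0,-0.035,0],[0,0,-0.02,0],[0,0,0,0],[0,0,0,0]]'; python3 - <<'E'
from h import *
im=read_camera("side");crop(im,170,100,330,220,5,"pics/d6.png")
im=read_camera("wrist");cv2.imwrite("pics/w6.png",im[:,:,::-1])
E
```

```text
t: 7.72
tcp_pos: [0.4755, 0.3526, 0.0417]
tool_rot: [3.123, -0.007, 1.526]
force: [-0.4, 0.1, -0.3]
gripper_width: 0.0209
```

View pics/d6.png

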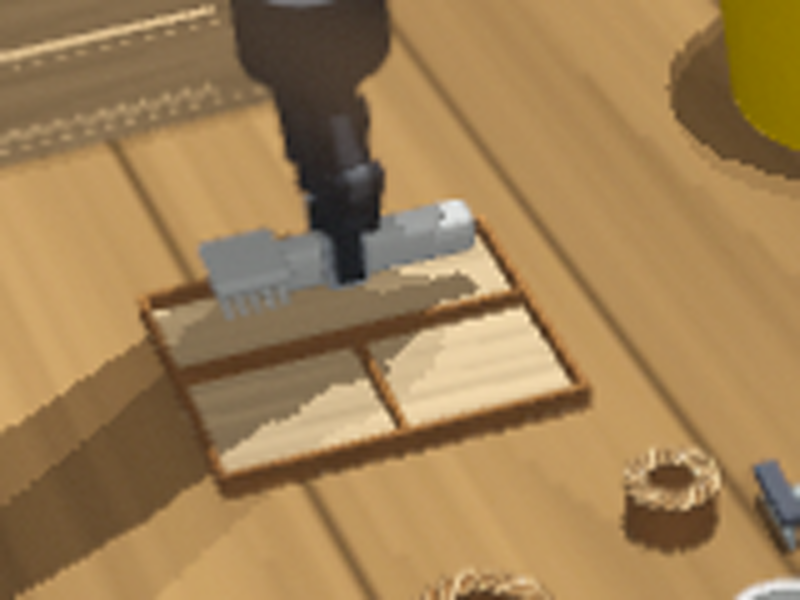

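View pics/w6.png

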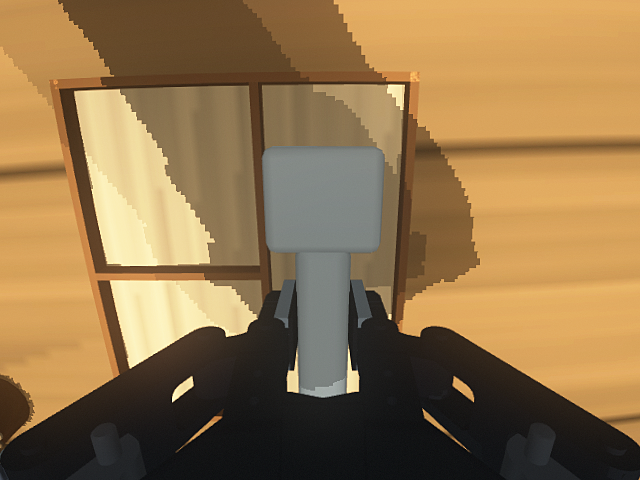

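The far end of the bay is centred at column 334 and the brush head at 323, so it needs about +6 mm in y and −4 mm in x before lowering.

```bash
python3 -m crank '[[-0.004,0.006,-0.005,0.4],[0,0,-0.01,0],[0,0,-0.004,0],[0,0,0,0],[0,0,0,0]]'
```

```text
t: 8.45
tcp_pos: [0.4713, 0.3599, 0.0226]
tool_rot: [3.121, -0.008, 1.535]
force: [-0.1, -0.4, -0.5]
gripper_width: 0.021
```

```bash
python3 -m crank '[[0,-0.001,-0.004,0],[0,0,-0.001,0],[0,0,0,0]]'; python3 - <<'E'
from h import *
im=read_camera("wrist");cv2.imwrite("pics/w7.png",im[:,:,::-1])
E
```

```text
t: 8.82
tcp_pos: [0.4715, 0.3588, 0.0175]
tool_rot: [3.121, -0.008, 1.534]
force: [-0.4, 1.2, 0.5]
gripper_width: 0.0213
```

View pics/w7.png

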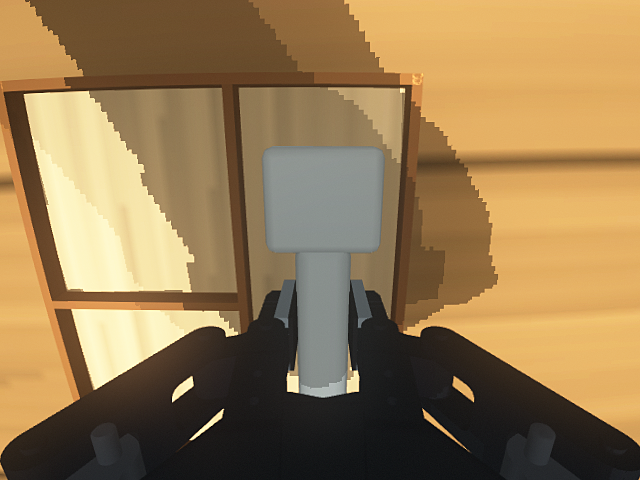

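The head sits midway between the divider (column 240) and the wall (403), at floor height. Releasing to 32 mm and lifting away.

```bash
python3 -m crank '[[0,0,0,0],[0,0,0,0],[0,0,0.0,0]]' 0.034 && python3 -m crank '[[0,0,0.01,0],[0,0,0.03,0],[0,0,0.04,0],[0,-0.04,0.02,0],[0,-0.05,0,0]]'; python3 - <<'E'
from h import *
im=read_camera("side");crop(im,170,100,330,220,5,"pics/d8.png")
E
```

```text
t: 9.25
tcp_pos: [0.4717, 0.3589, 0.0177]
tool_rot: [3.121, -0.009, 1.534]
force: [0.1, 0.4, -0.3]
gripper_width: 0.034
t: 9.88
tcp_pos: [0.4712, 0.2701, 0.1233]
tool_rot: [3.119, -0.011, 1.539]
force: [1.3, 0.2, 0.2]
gripper_width: 0.0345
```

View pics/d8.png

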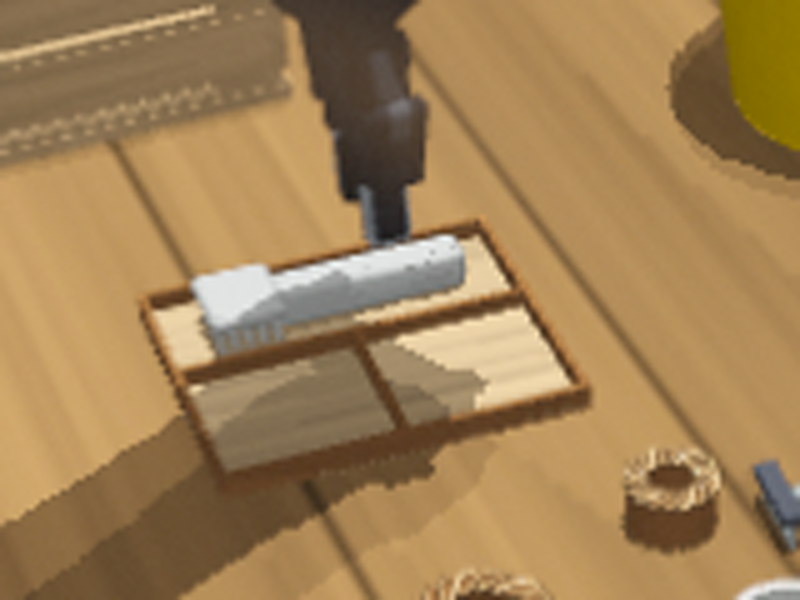

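The brush lies in the long bay, pins down and clear of the walls. Next is the large ring.

```bash
python3 -m crank '[[-0.006,-0.045,0,0],[-0.006,-0.05,0,0],[-0.006,-0.05,0,0],[-0.006,-0.04,0,0],[0,0,0,0]]' 0.0854; python3 - <<'E'
from h import *
im=read_camera("wrist");s=observe();print(s["tcp_pos"]);cv2.imwrite("pics/w9.png",im[:,:,::-1])
p=s["tcp_pos"]; print(proj("wrist",[[p[0],p[1],.028],[.447,.072,.028]]))
print([(np.round(d["at"],4).tolist(),round(d["score"],2)) for d in spot_in("wrist","ring_large")[:3]])
E
```

```text
t: 10.55
tcp_pos: [0.4468, 0.0711, 0.1265]
tool_rot: [3.116, -0.01, 1.53]
force: [0.2, 0.8, 0.0]
gripper_width: 0.0857
[0.44720408 0.0725994  0.12657119]
[[319.78578097 238.26095427]
 [318.92363085 238.01949088]]
[([0.4429, 0.0689, 0.0268], 0.95)]
```

View pics/w9.png

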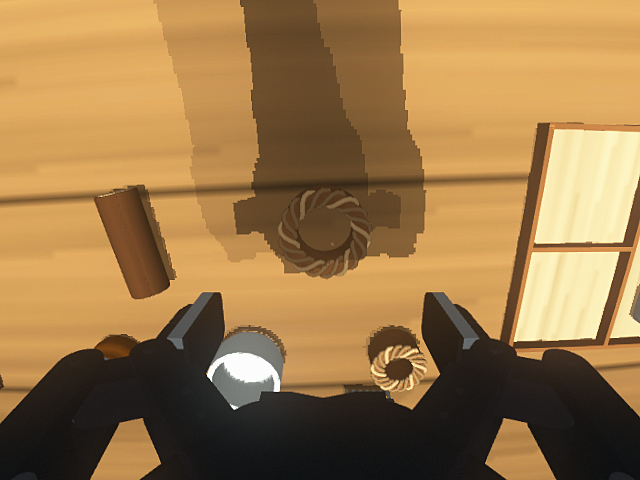

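The ring centre is at (324,232) against the pads' axis at (320,238), so I'll shift (−4, +3) mm and descend.

```bash
python3 -m crank '[[-0.004,0.002,-0.03,0],[0,0,-0.04,0],[0,0,-0.02,0],[0,0,0,0],[0,0,0,0]]'; python3 - <<'E'
from h import *
im=read_camera("wrist");s=observe();cv2.imwrite("pics/w10.png",im[:,:,::-1])
p=s["tcp_pos"]; print(proj("wrist",[[p[0],p[1],.028]]))
E
```

```text
t: 11.28
tcp_pos: [0.4452, 0.082, 0.0358]
tool_rot: [3.112, -0.014, 1.542]
force: [-0.9, -0.4, 0.4]
gripper_width: 0.0854
[[320.31893097 299.81186907]]
```

View pics/w10.png

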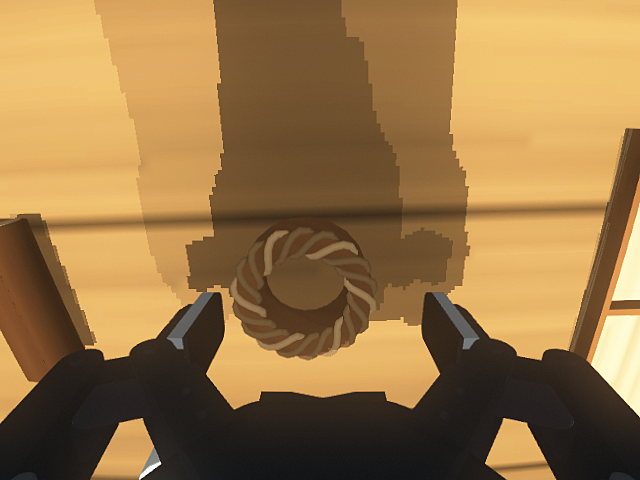

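The ring centre is at (304,292) against the axis at (320,300), so I'll shift (−3, −7) mm.

```bash
python3 -m crank '[[-0.003,-0.006,-0.003,0],[0,0,-0.007,0],[0,0,0,0],[0,0,0,0]]'; python3 - <<'E'
from h import *
im=read_camera("wrist");s=observe();cv2.imwrite("pics/w11.png",im[:,:,::-1])
p=s["tcp_pos"]; print(proj("wrist",[[p[0],p[1],.028]]))
E
```

```text
t: 11.82
tcp_pos: [0.4429, 0.076, 0.0268]
tool_rot: [3.109, -0.015, 1.542]
force: [0.0, 0.9, -0.9]
gripper_width: 0.0853
[[320.44131026 310.19078038]]
```

View pics/w11.png

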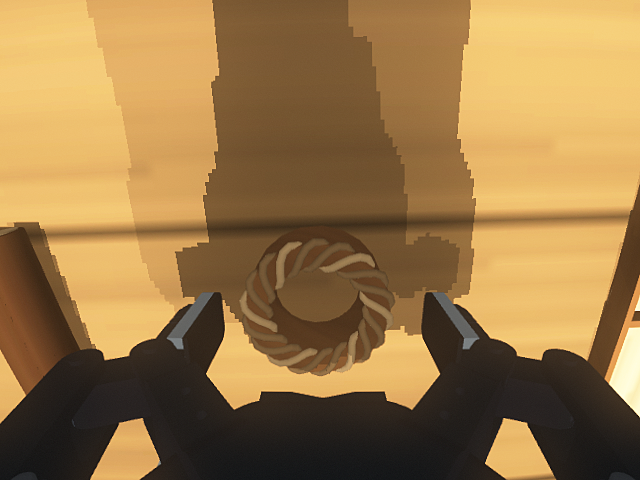

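Centred now at (320,305). Lowering 5 mm and closing.

```bash
python3 -m crank '[[-0.001,-0.001,-0.006,0],[0,0,0,0]]' && python3 -m crank '[[0,0,0,0],[0,0,0,0],[0,0,0,0],[0,0,0,0]]' 0.04 30; python3 - <<'E'
from h import *
im=read_camera("wrist");cv2.imwrite("pics/w12.png",im[:,:,::-1])
im=read_camera("side");crop(im,210,150,330,240,6,"pics/d12.png")
E
```

```text
t: 12.12
tcp_pos: [0.4419, 0.075, 0.0204]
tool_rot: [3.109, -0.015, 1.542]
force: [1.0, 0.3, -0.2]
gripper_width: 0.0858
t: 12.62
tcp_pos: [0.4419, 0.075, 0.021]
tool_rot: [3.109, -0.015, 1.542]
force: [-0.3, -0.2, -0.7]
gripper_width: 0.0635
```

View pics/d12.png

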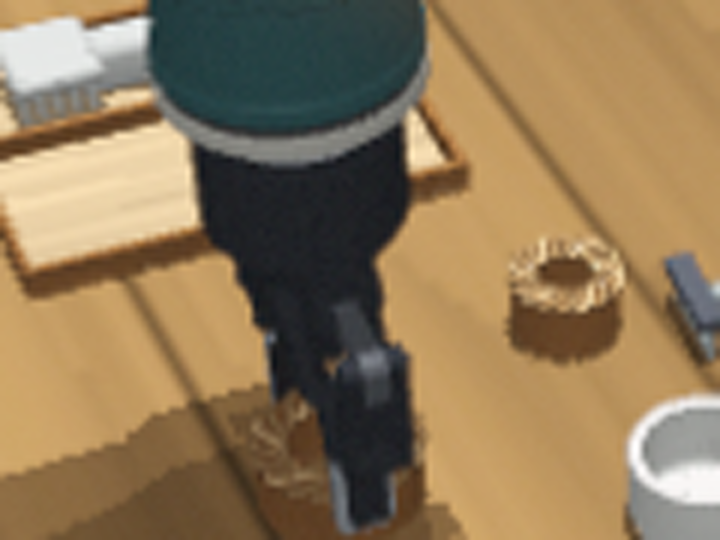

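```bash
python3 -m crank '[[0,0,0.03,0],[0,0,0.04,0],[-0.004,0.03,0.01,0],[-0.004,0.045,0,0],[-0.004,0.05,0,0]]' && python3 -m crank '[[-0.005,0.04,0,0],[0,0.02,0,0],[0,0,0,0],[0,0,0,0]]'; python3 - <<'E'
from h import *
im=read_camera("wrist");s=observe();cv2.imwrite("pics/w13.png",im[:,:,::-1]);p=s["tcp_pos"]
print(p,proj("wrist",[[p[0],p[1],.014],[p[0],p[1],p[2]+.007]]))
E
```

```text
t: 13.35
tcp_pos: [0.4299, 0.2, 0.1037]
tool_rot: [3.109, -0.015, 1.535]
force: [0.3, -0.1, -0.2]
gripper_width: 0.0635
t: 13.85
tcp_pos: [0.4234, 0.2648, 0.1035]
tool_rot: [3.109, -0.016, 1.54]
force: [0.7, -0.6, -0.1]
gripper_width: 0.0635
[0.4234089  0.26480199 0.10352949] [[319.15126445 241.51193518]
 [320.56988897 317.427998  ]]
```

View pics/w13.png

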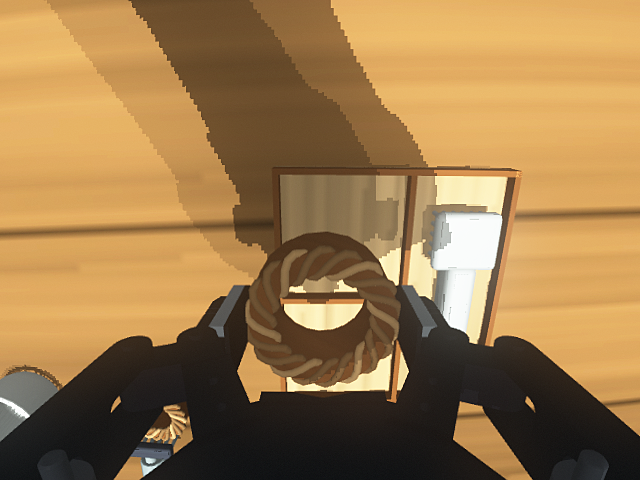

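```bash
python3 - <<'E'
from h import *
P=unproj("wrist",[(273,169),(520,171),(340,175),(320,296),(320,303),(281,236),(403,236)],.014); print(np.round(P,4))
e=P[1]-P[0]; a=np.arctan2(-e[0],e[1]); m=(P[0]+P[1])/2; ux=np.array([np.cos(a),np.sin(a)]);print(np.linalg.norm(e),np.degrees(a),"centre",m[:2]+.095*ux)
E
```

```text
[[0.3737 0.2372 0.014 ]
 [0.3795 0.3979 0.014 ]
 [0.379  0.2797 0.014 ]
 [0.4647 0.264  0.014 ]
 [0.4704 0.2638 0.014 ]
 [0.4186 0.2392 0.014 ]
 [0.4215 0.3219 0.014 ]]
0.1608686217324886 -2.0508594345479905 centre [0.47156245 0.31415267]
```

```bash
python3 -m crank '[[0,0.015,-0.02,0],[0,0,-0.025,0],[0,0,-0.013,0],[0,0,0,0],[0,0,0,0]]'; python3 - <<'E'
from h import *
im=read_camera("wrist");s=observe();cv2.imwrite("pics/w14.png",im[:,:,::-1]);p=s["tcp_pos"]
print(proj("wrist",[[p[0],p[1],.014]]))
E
```

```text
t: 14.52
tcp_pos: [0.4251, 0.2768, 0.0454]
tool_rot: [3.107, -0.016, 1.534]
force: [0.3, 0.1, 0.1]
gripper_width: 0.0632
[[319.82519536 277.69326014]]
```

View pics/w14.png

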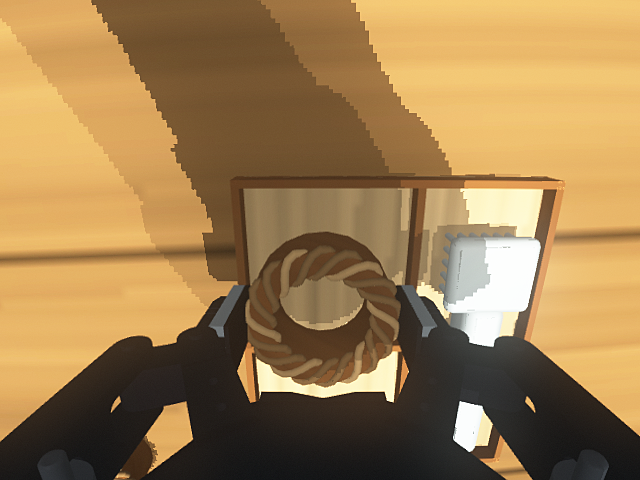

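The bay is centred at about (326,268) and the axis is at (320,278). I'll shift (−4, +3) mm, then lower.

```bash
python3 -m crank '[[-0.004,0.003,-0.006,0],[0,0,-0.007,0],[0,0,-0.003,0],[0,0,0,0]]'; python3 - <<'E'
from h import *
im=read_camera("side");crop(im,190,120,310,210,6,"pics/d15.png")
E
```

```text
t: 15.08
tcp_pos: [0.4211, 0.2805, 0.0293]
tool_rot: [3.106, -0.017, 1.535]
force: [-0.1, 0.5, -0.1]
gripper_width: 0.0628
```

View pics/d15.png

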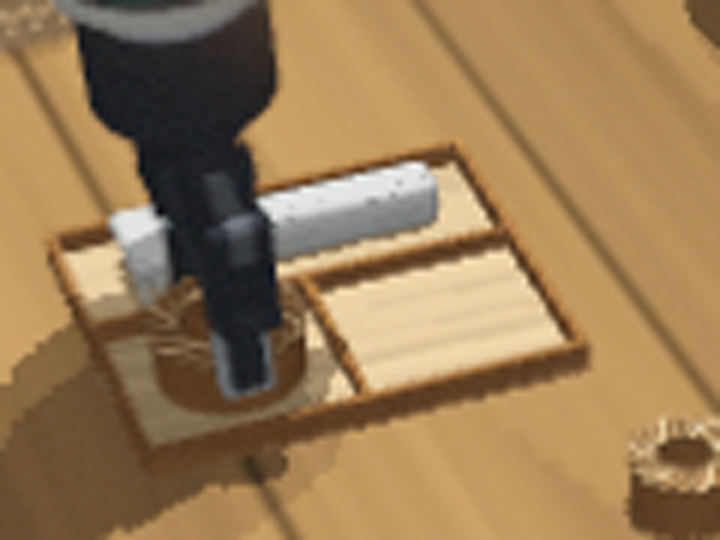

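```bash
python3 -m crank '[[0,0,-0.0035,0],[0,0,0,0]]' && python3 -m crank '[[0,0,0,0],[0,0,0,0],[0,0,0,0]]' 0.073 && python3 -m crank '[[0,0,0.01,0],[0,0,0.03,0],[0,0,0.04,0],[0.02,-0.04,0.01,0],[0.02,-0.05,0,0]]'; python3 - <<'E'
from h import *
im=read_camera("side");crop(im,190,120,310,210,6,"pics/d16.png")
E
```

```text
t: 15.38
tcp_pos: [0.4213, 0.2805, 0.0258]
tool_rot: [3.106, -0.018, 1.534]
force: [-1.0, 0.3, -0.4]
gripper_width: 0.0631
t: 15.75
tcp_pos: [0.4215, 0.2806, 0.026]
tool_rot: [3.106, -0.018, 1.534]
force: [-0.4, -0.1, -0.2]
gripper_width: 0.0731
t: 16.38
tcp_pos: [0.4613, 0.192, 0.1218]
tool_rot: [3.104, -0.02, 1.541]
force: [1.5, -0.6, 0.3]
gripper_width: 0.0731
```

View pics/d16.png

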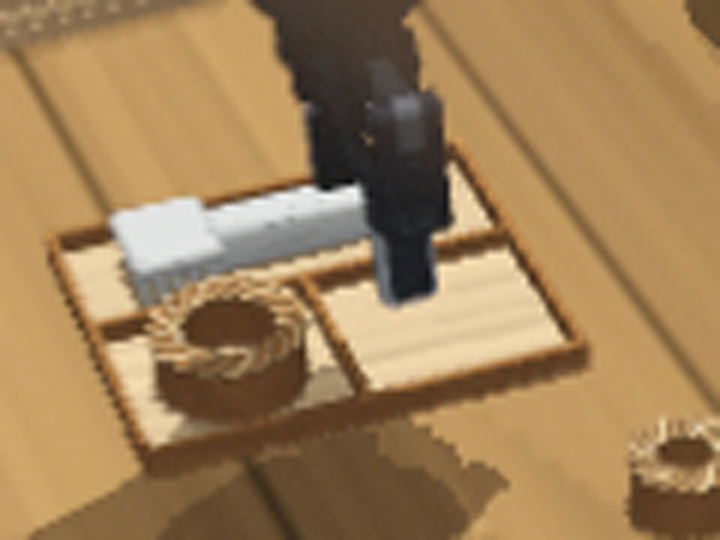

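The ring lies flat in the −x short bay. Next is the feeder.

```bash
python3 -m crank '[[0.025,-0.045,0,0],[0.025,-0.045,0,0],[0.025,-0.045,0,0],[0.02,-0.03,0,0],[0.005,-0.01,0,0]]' 0.0854 && python3 -m crank '[[0,0,-0.01,0],[0,0,0,0]]'; python3 - <<'E'
from h import *
im=read_camera("wrist");s=observe();print(s["tcp_pos"]);cv2.imwrite("pics/w17.png",im[:,:,::-1])
p=s["tcp_pos"]; print(proj("wrist",[[p[0],p[1],.036]]))
E
```

```text
t: 17.05
tcp_pos: [0.5665, 0.0031, 0.1259]
tool_rot: [3.1, -0.019, 1.534]
force: [0.2, 1.0, -0.6]
gripper_width: 0.0854
t: 17.3
tcp_pos: [0.5658, 0.0041, 0.1154]
tool_rot: [3.1, -0.019, 1.534]
force: [-0.3, 1.1, 0.1]
gripper_width: 0.0855
[0.56610008 0.00413628 0.11585306]
[[318.7184119 245.2067976]]
```

View pics/w17.png

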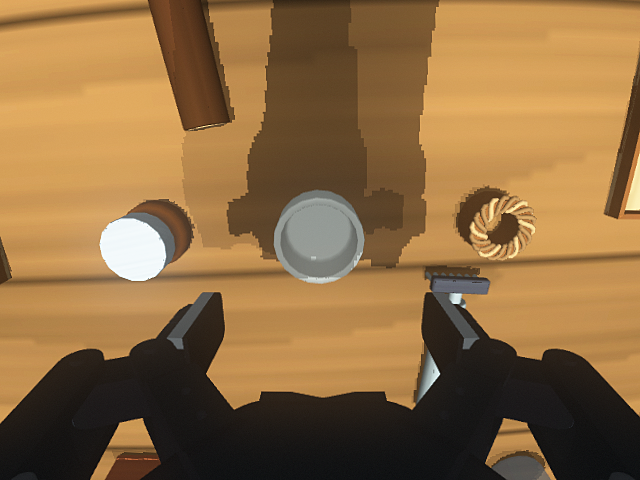

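The feeder rim centre is at (319,237) against the axis at (319,245), so I'll shift −5 mm in x and descend.

```bash
python3 -m crank '[[-0.005,0,-0.03,0],[0,0,-0.03,0],[0,0,-0.012,0],[0,0,0,0],[0,0,0,0]]'; python3 - <<'E'
from h import *
im=read_camera("wrist");s=observe();print(s["tcp_pos"]);cv2.imwrite("pics/w18.png",im[:,:,::-1])
p=s["tcp_pos"]; print(proj("wrist",[[p[0],p[1],.036]]))
E
```

```text
t: 17.98
tcp_pos: [0.5611, 0.0087, 0.0443]
tool_rot: [3.097, -0.021, 1.54]
force: [-0.5, 0.1, 0.7]
gripper_width: 0.0851
[0.56116138 0.00874819 0.04439646]
[[320.16209855 299.1741834 ]]
```

View pics/w18.png

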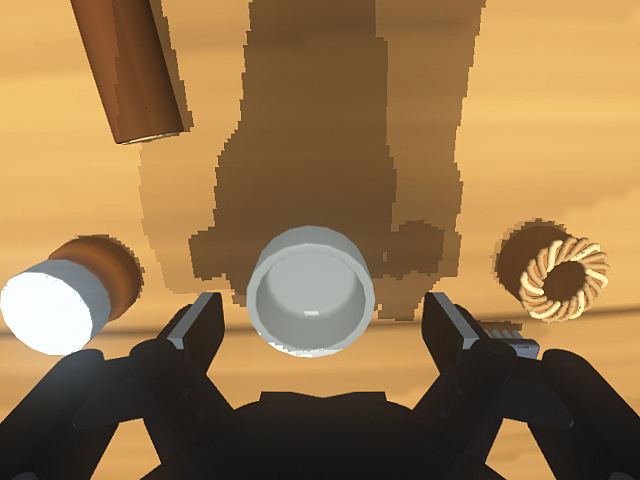

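```bash
python3 -m crank '[[-0.003,-0.004,-0.005,0],[0,0,-0.009,0],[0,0,-0.003,0],[0,0,0,0]]'; python3 - <<'E'
from h import *
im=read_camera("wrist");s=observe();print(s["tcp_pos"]);cv2.imwrite("pics/w19.png",im[:,:,::-1])
p=s["tcp_pos"]; print(proj("wrist",[[p[0],p[1],.036]]))
im=read_camera("side");crop(im,270,170,390,260,6,"pics/d19.png")
E
```

```text
t: 18.52
tcp_pos: [0.5584, 0.0044, 0.0273]
tool_rot: [3.095, -0.022, 1.54]
force: [0.3, -0.3, -0.1]
gripper_width: 0.0852
[0.55852275 0.0043712  0.02743253]
[[320.80807172 319.84767357]]
```

View pics/w19.png

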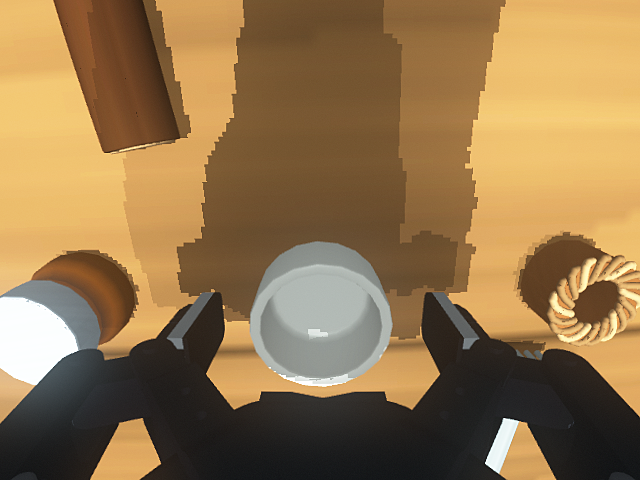

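View pics/d19.png

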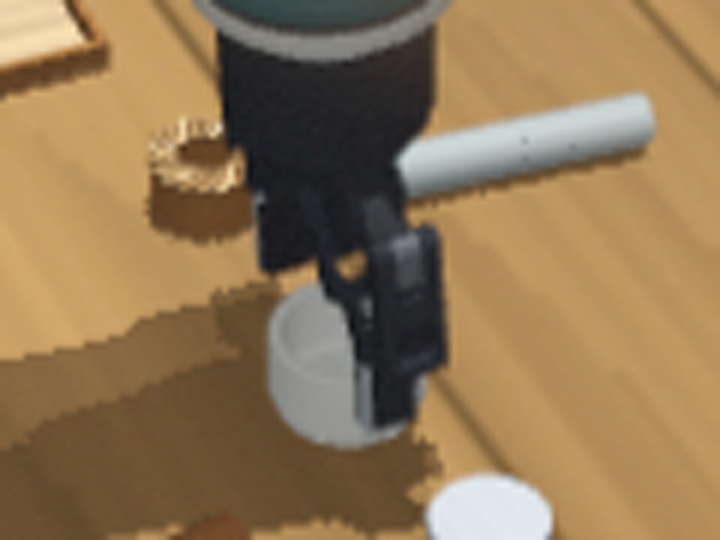

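Centred at (321,318) against the axis at (321,320). Closing.

```bash
python3 -m crank '[[0,0,0,0],[0,0,0,0],[0,0,0,0],[0,0,0,0]]' 0.04 40 && python3 -m crank '[[0,0,0.03,0],[0,0,0.04,0],[-0.006,0.03,0.01,0],[-0.008,0.045,0,0],[-0.008,0.05,0,0]]' && python3 -m crank '[[-0.008,0.05,0,0],[-0.007,0.045,0,0],[0,0.02,0,0],[0,0,0,0],[0,0,0,0]]'; python3 - <<'E'
from h import *
im=read_camera("wrist");s=observe();cv2.imwrite("pics/w20.png",im[:,:,::-1]);p=s["tcp_pos"]
print(p,proj("wrist",[[p[0],p[1],.014]]))
E
```

```text
t: 19.12
tcp_pos: [0.5587, 0.0045, 0.0285]
tool_rot: [3.095, -0.022, 1.54]
force: [-0.5, 0.0, -1.8]
gripper_width: 0.0592
t: 19.75
tcp_pos: [0.5362, 0.1286, 0.1108]
tool_rot: [3.095, -0.021, 1.533]
force: [1.2, 0.7, -1.7]
gripper_width: 0.0591
t: 20.38
tcp_pos: [0.5193, 0.2496, 0.1105]
tool_rot: [3.095, -0.021, 1.536]
force: [0.3, -0.5, -1.9]
gripper_width: 0.0593
[0.51934474 0.24951063 0.11050673] [[318.37799434 236.51378026]]
```

View pics/w20.png

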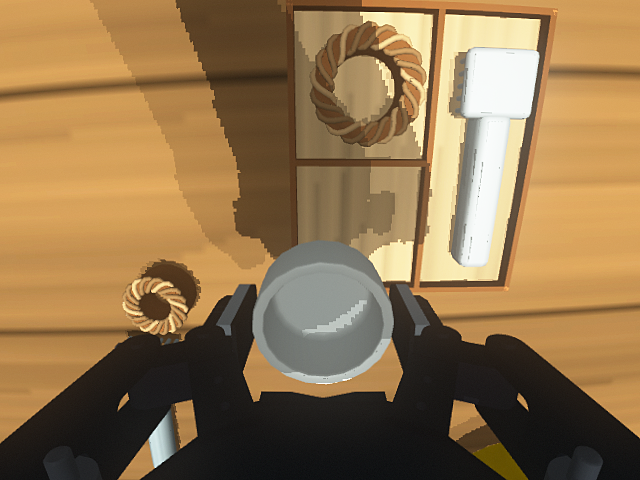

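```bash
python3 - <<'E'
from h import *
P=unproj("wrist",[(297,164),(428,166),(415,283),(358,165),(358,284),(299,225),(422,225)],.014); print(np.round(P,4))
E
```

```text
[[0.469  0.2375 0.014 ]
 [0.4732 0.3237 0.014 ]
 [0.5586 0.3195 0.014 ]
 [0.4711 0.2773 0.014 ]
 [0.5574 0.2772 0.014 ]
 [0.5104 0.2365 0.014 ]
 [0.5139 0.322  0.014 ]]
```

```bash
python3 -m crank '[[-0.003,0.02,-0.01,0],[-0.002,0.008,-0.02,0],[0,0,-0.02,0],[0,0,0,0],[0,0,0,0]]'; python3 - <<'E'
from h import *
im=read_camera("wrist");s=observe();cv2.imwrite("pics/w21.png",im[:,:,::-1]);p=s["tcp_pos"]
print(p,proj("wrist",[[p[0],p[1],.014],[.514,.279,.014]]))
E
```

```text
t: 21.05
tcp_pos: [0.5138, 0.277, 0.0561]
tool_rot: [3.096, -0.02, 1.533]
force: [0.2, -0.3, -1.2]
gripper_width: 0.0589
[0.51381142 0.27693203 0.05616056] [[319.4065192  268.62381748]
 [323.20686902 268.77913299]]
```

View pics/w21.png

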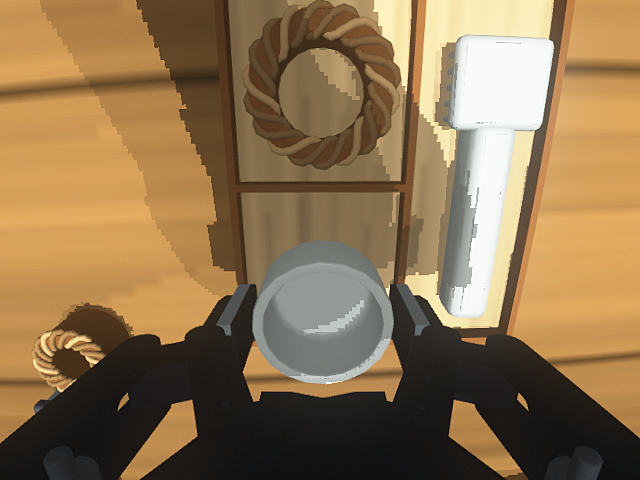

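The bay spans columns 241–400 (centre 320), which matches the axis. Lowering.

```bash
python3 -m crank '[[-0.001,0.001,-0.008,0],[0,0,-0.008,0],[0,0,-0.003,0],[0,0,0,0]]'
```

```text
t: 21.6
tcp_pos: [0.5131, 0.2781, 0.0366]
tool_rot: [3.095, -0.02, 1.533]
force: [-0.1, 0.1, -1.4]
gripper_width: 0.0591
```

```bash
python3 -m crank '[[0,0,-0.003,0],[0,0,-0.001,0],[0,0,0,0]]' && python3 -m crank '[[0,0,0,0],[0,0,0,0],[0,0,0,0]]' 0.073 && python3 -m crank '[[0,0,0.01,0],[0,0,0.03,0],[0,0,0.04,0],[0.02,-0.04,0.02,0],[0.02,-0.05,0,0]]'; python3 - <<'E'
from h import *
im=read_camera("side");crop(im,190,120,310,210,6,"pics/d22.png")
E
```

```text
t: 21.98
tcp_pos: [0.5134, 0.2781, 0.0327]
tool_rot: [3.095, -0.021, 1.533]
force: [-0.1, -0.4, -1.5]
gripper_width: 0.0592
t: 22.35
tcp_pos: [0.5137, 0.2783, 0.0332]
tool_rot: [3.094, -0.021, 1.533]
force: [0.4, -0.1, -0.3]
gripper_width: 0.0727
t: 22.98
tcp_pos: [0.5533, 0.1904, 0.1393]
tool_rot: [3.093, -0.023, 1.54]
force: [0.1, -0.4, 0.5]
gripper_width: 0.0731
```

View pics/d22.png

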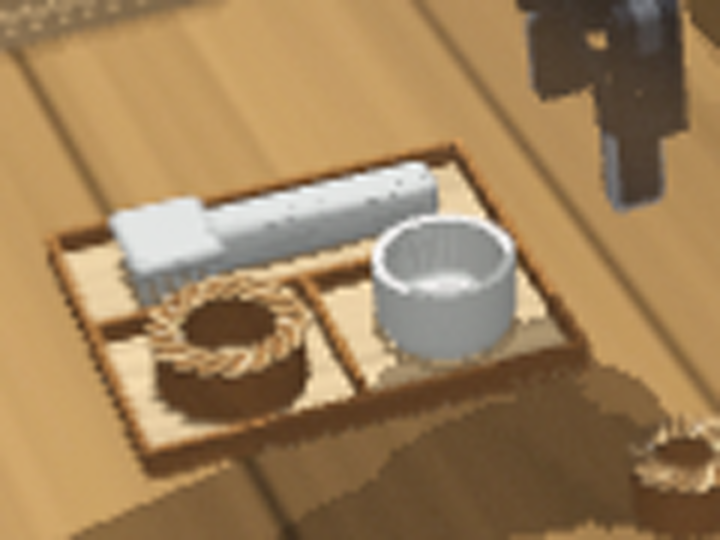

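All three pieces are seated in tray_three. Next is the rake.

```bash
python3 -m crank '[[0.035,-0.025,0,-4],[0.04,-0.03,0,0],[0.03,-0.023,0,0],[0.008,-0.005,-0.01,0],[0,0,0,0]]' 0.05 && python3 -m crank '[[0,0,0,0]]'; python3 - <<'E'
from h import *
im=read_camera("wrist");s=observe();print(s["tcp_pos"],np.degrees(s["tool_rot"]));cv2.imwrite("pics/w23.png",im[:,:,::-1])
p=s["tcp_pos"]; print(proj("wrist",[[p[0],p[1],.022]]))
E
```

```text
t: 23.65
tcp_pos: [0.6717, 0.0953, 0.1319]
tool_rot: [3.09, -0.021, 1.458]
force: [-1.2, 0.2, 0.5]
gripper_width: 0.0501
t: 23.78
tcp_pos: [0.6711, 0.0963, 0.1322]
tool_rot: [3.091, -0.021, 1.459]
force: [0.1, -0.0, 0.1]
gripper_width: 0.05
[0.67095725 0.09645293 0.13208603] [177.08791517  -1.22498276  83.60262203]
[[318.09351271 229.99224398]]
```

View pics/w23.png

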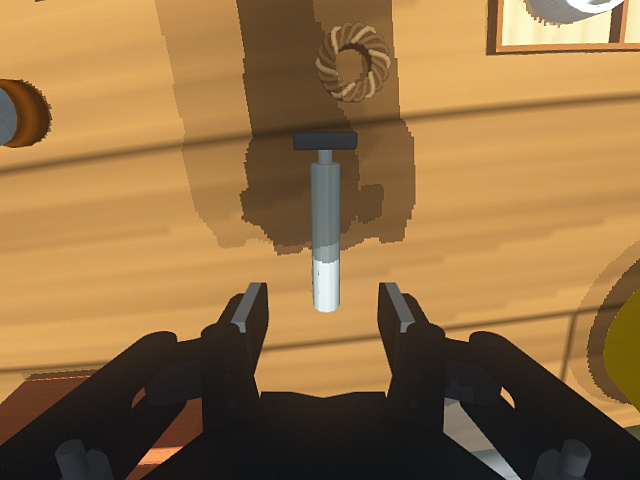

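The rake runs straight down the image at column 325, rows 133–308, and the axis is at (318,230). I'll shift (−8, +4) mm and descend.

```bash
python3 -m crank '[[-0.008,0.003,-0.03,0],[0,0,-0.03,0],[0,0,-0.02,0],[0,0,0,0],[0,0,0,0]]'; python3 - <<'E'
from h import *
im=read_camera("wrist");s=observe();print(s["tcp_pos"]);cv2.imwrite("pics/w24.png",im[:,:,::-1])
p=s["tcp_pos"]; print(proj("wrist",[[p[0],p[1],.022],[p[0],p[1],.012]]))
E
```

```text
t: 24.45
tcp_pos: [0.6621, 0.1036, 0.0532]
tool_rot: [3.088, -0.024, 1.463]
force: [-0.2, 0.6, 0.8]
gripper_width: 0.05
[0.66206419 0.10361457 0.05319045]
[[319.21745864 277.00081302]
 [318.94891124 268.89152302]]
```

View pics/w24.png

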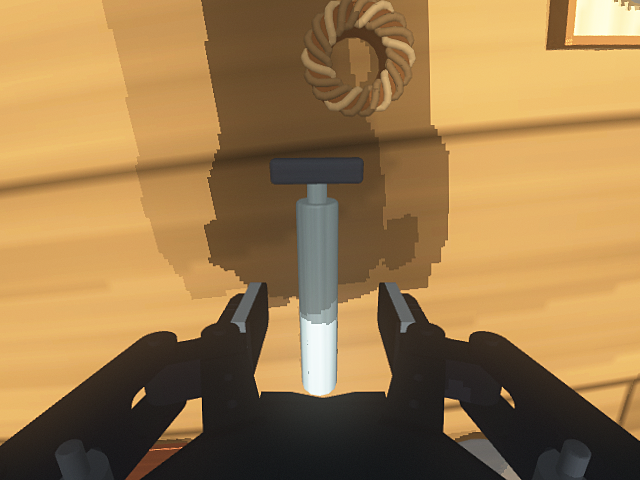

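```bash
python3 -m crank '[[0,-0.001,-0.015,0],[0,0,-0.013,0],[0,0,-0.005,0],[0,0,0,0],[0,0,0,0]]'
```

```text
t: 25.12
tcp_pos: [0.6626, 0.1024, 0.0189]
tool_rot: [3.087, -0.024, 1.463]
force: [0.4, -0.1, 1.1]
gripper_width: 0.0503
```

```bash
python3 -m crank '[[0,0,-0.004,0],[0,0,-0.001,0],[0,0,0,0]]' && python3 -m crank '[[0,0,0,0],[0,0,0,0],[0,0,0,0],[0,0,0,0]]' 0.01 60; python3 - <<'E'
from h import *
im=read_camera("wrist");cv2.imwrite("pics/w25.png",im[:,:,::-1])
im=read_camera("side");crop(im,290,140,410,230,6,"pics/d25.png")
E
```

```text
t: 25.5
tcp_pos: [0.6629, 0.1026, 0.0141]
tool_rot: [3.086, -0.025, 1.463]
force: [-0.4, -0.3, -0.4]
gripper_width: 0.05
t: 26.0
tcp_pos: [0.663, 0.1026, 0.0145]
tool_rot: [3.086, -0.025, 1.463]
force: [0.5, -0.3, -0.1]
gripper_width: 0.0199
```

View pics/d25.png

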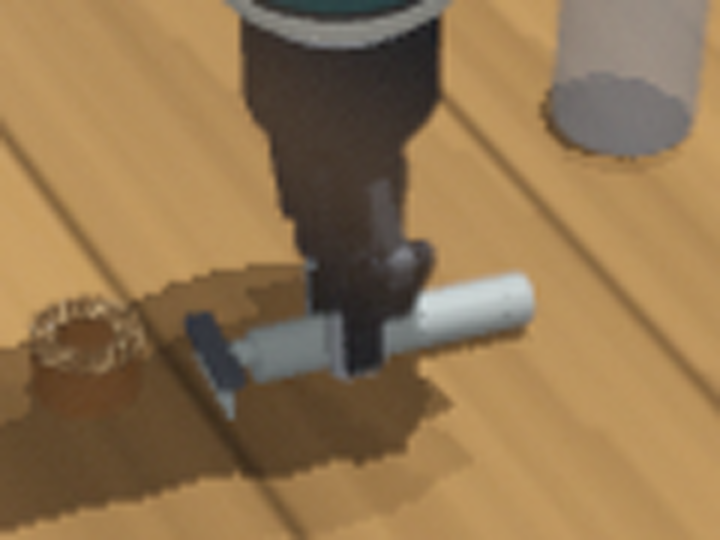

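```bash
python3 -m crank '[[0,0,0.02,0],[0,0,0.02,0],[0,0,0,0],[0,0,0,0]]'; python3 - <<'E'
from h import *
im=read_camera("wrist");cv2.imwrite("pics/w26.png",im[:,:,::-1])
im=read_camera("side");crop(im,290,130,410,220,6,"pics/d26.png")
E
```

```text
t: 26.6
tcp_pos: [0.6634, 0.1027, 0.0586]
tool_rot: [3.084, -0.025, 1.463]
force: [-0.6, 0.5, -2.6]
gripper_width: 0.0196
```

View pics/d26.png

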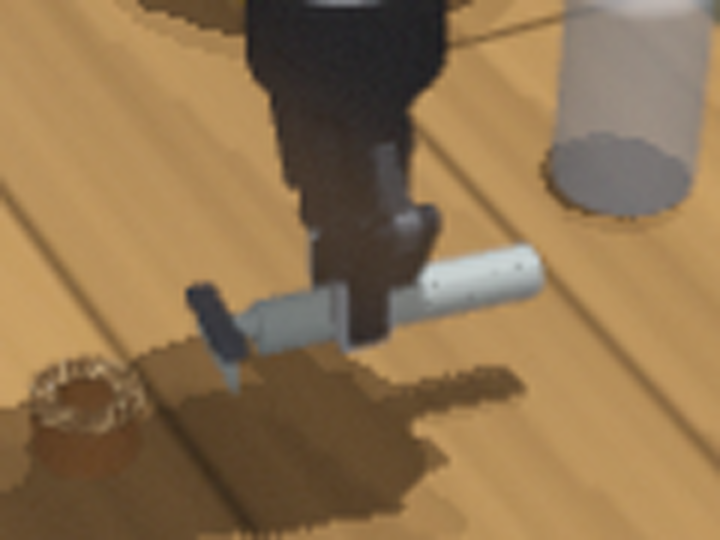

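View pics/w26.png

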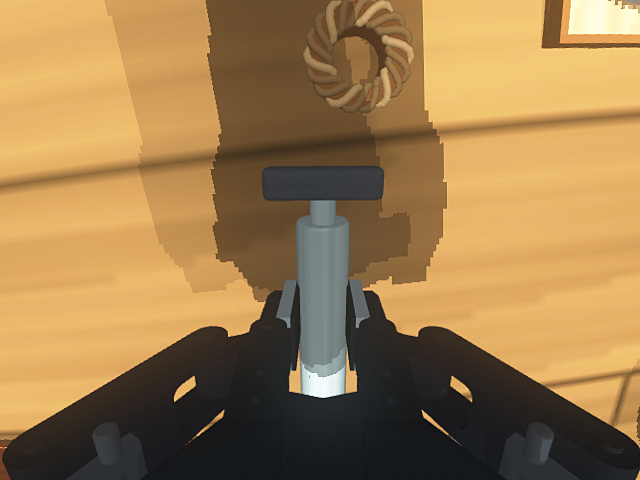

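```bash
python3 -m crank '[[0,0,0.04,0],[-0.01,-0.03,0.035,3],[-0.021,-0.048,0,0],[-0.021,-0.048,0,0],[-0.021,-0.048,0,0]]' && python3 -m crank '[[-0.021,-0.048,0,0],[-0.021,-0.048,0,0],[-0.02,-0.045,0,0],[-0.01,-0.02,0,0],[0,0,0,0]]' && python3 -m crank '[[0,0,0,0]]'; python3 - <<'E'
from h import *
im=read_camera("wrist");s=observe();print(s["tcp_pos"],s["joint_pos"]);cv2.imwrite("pics/w27.png",im[:,:,::-1]);p=s["tcp_pos"]
print(proj("wrist",[[p[0],p[1],.014]]))
E
```

```text
t: 27.32
tcp_pos: [0.5877, -0.0716, 0.1323]
tool_rot: [3.087, -0.025, 1.524]
force: [1.3, 0.4, -1.6]
gripper_width: 0.0198
t: 27.95
tcp_pos: [0.5097, -0.2415, 0.1307]
tool_rot: [3.09, -0.024, 1.518]
force: [0.9, 0.9, -0.2]
gripper_width: 0.0197
t: 28.08
tcp_pos: [0.51, -0.2407, 0.1304]
tool_rot: [3.091, -0.024, 1.519]
force: [-1.0, -0.3, -1.2]
gripper_width: 0.02
[ 0.50999039 -0.24063079  0.13041435] [ 0.15107192  0.44173675  0.32009457  1.90105733 -0.24828062  0.79562683
  2.13014679]
[[317.61305808 227.41561832]]
```

View pics/w27.png

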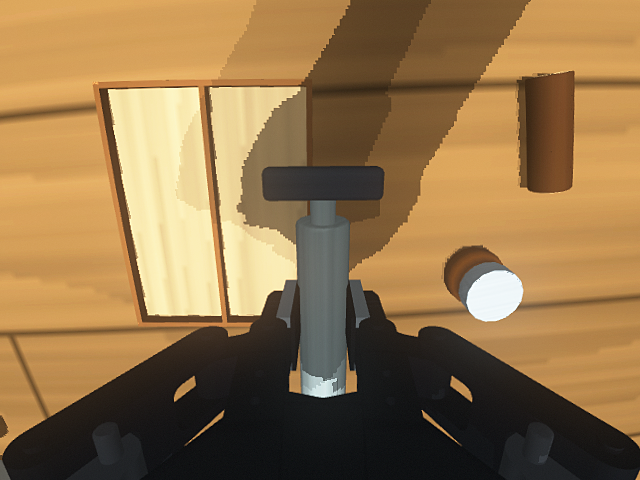

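```bash
python3 - <<'E'
from h import *
P=unproj("wrist",[(94,84),(311,81),(138,322),(211,86),(306,86),(227,317)],.014); print(np.round(P,4))
e=P[1]-P[0]; a=np.arctan2(-e[0],e[1]); m=(P[0]+P[1])/2; ux=np.array([np.cos(a),np.sin(a)]);uy=np.array([-ux[1],ux[0]])
c=m[:2]+.095*ux; print(np.linalg.norm(e),np.degrees(a),"centre",c,"bay+",c+.036*uy,"bay-",c-.036*uy)
f=P[2]-P[0]; print("long edge",np.linalg.norm(f),np.degrees(np.arctan2(f[1],f[0])))
E
```

```text
[[ 0.4002 -0.3847  0.014 ]
 [ 0.4083 -0.2393  0.014 ]
 [ 0.5838 -0.3958  0.014 ]
 [ 0.4075 -0.3057  0.014 ]
 [ 0.4112 -0.2428  0.014 ]
 [ 0.583  -0.3199  0.014 ]]
0.14568771077225195 -3.1868224141450474 centre [ 0.49906903 -0.31728743] bay+ [ 0.50107034 -0.2813431 ] bay- [ 0.49706772 -0.35323176]
long edge 0.18397404419368849 -3.4335737824981303
```

```bash
python3 -m crank '[[-0.007,-0.02,-0.01,0],[-0.007,-0.022,-0.03,0],[0,0,-0.03,0],[0,0,-0.01,0],[0,0,0,0]]' && python3 -m crank '[[0,0,0,0]]'; python3 - <<'E'
from h import *
im=read_camera("wrist");s=observe();print(s["tcp_pos"]);cv2.imwrite("pics/w28.png",im[:,:,::-1]);p=s["tcp_pos"]
print(proj("wrist",[[p[0],p[1],.014]]))
E
```

```text
t: 28.75
tcp_pos: [0.4994, -0.2784, 0.0488]
tool_rot: [3.089, -0.025, 1.528]
force: [0.5, 0.3, -1.2]
gripper_width: 0.0198
t: 28.88
tcp_pos: [0.5001, -0.2781, 0.0496]
tool_rot: [3.088, -0.025, 1.529]
force: [0.5, -0.2, -0.6]
gripper_width: 0.0198
[ 0.50017575 -0.27811998  0.04973531]
[[319.14233595 273.07484445]]
```

View pics/w28.png

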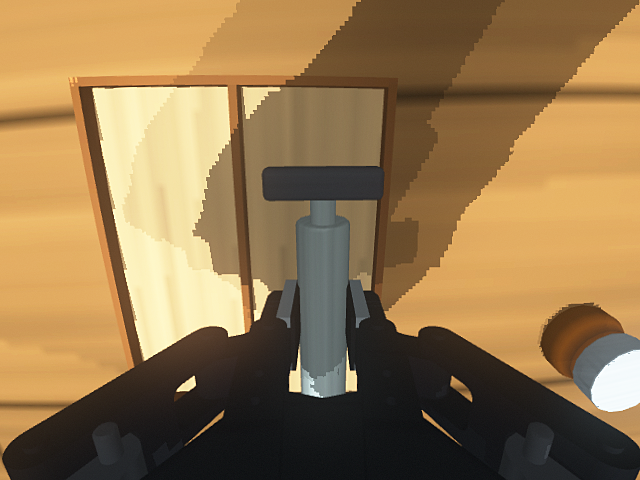

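```bash
python3 -m crank '[[-0.004,-0.004,-0.01,-0.7],[0,0,-0.01,0],[0,0,-0.004,0],[0,0,0,0],[0,0,0,0]]'; python3 - <<'E'
from h import *
im=read_camera("wrist");s=observe();print(s["tcp_pos"]);cv2.imwrite("pics/w29.png",im[:,:,::-1]);p=s["tcp_pos"]
E
```

```text
t: 29.55
tcp_pos: [0.4964, -0.2825, 0.025]
tool_rot: [3.086, -0.024, 1.516]
force: [-0.6, 1.1, -0.8]
gripper_width: 0.0195
[ 0.49640184 -0.28250706  0.02509325]
```

View pics/w29.png

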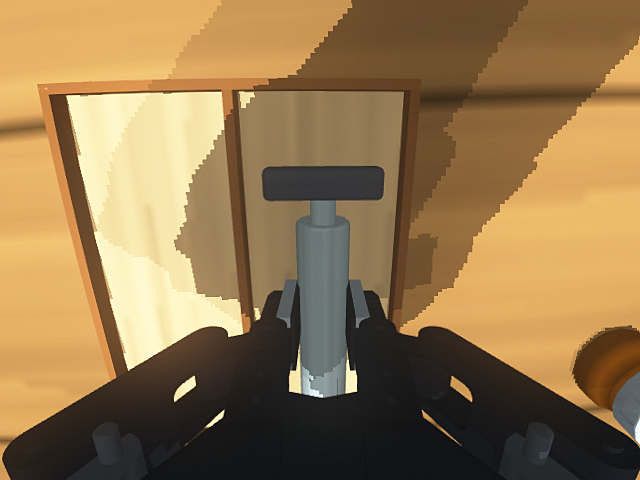

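The crossbar (262–384) sits centred in the bay (240–403). Lowering to the floor, then releasing.

```bash
python3 -m crank '[[0,0,-0.005,0],[0,0,-0.001,0],[0,0,0,0]]'
```

```text
t: 29.98
tcp_pos: [0.4966, -0.2825, 0.0189]
tool_rot: [3.086, -0.024, 1.516]
force: [0.3, -0.5, -1.3]
gripper_width: 0.0199
```

```bash
python3 -m crank '[[0,0,-0.0005,0],[0,0,0,0],[0,0,0,0]]' 0.034 && python3 -m crank '[[0,0,0.01,0],[0,0,0.03,0],[0,0,0.04,0],[0.01,0.03,0.02,0],[0.01,0.045,0,0]]'; python3 - <<'E'
from h import *
im=read_camera("side");crop(im,300,290,440,400,5.5,"pics/d30.png")
im=read_camera("scene");crop(im,110,190,270,310,5,"pics/s30.png")
E
```

```text
t: 30.35
tcp_pos: [0.4968, -0.2826, 0.0187]
tool_rot: [3.085, -0.024, 1.516]
force: [-0.3, 0.6, 0.1]
gripper_width: 0.0342
t: 30.98
tcp_pos: [0.5162, -0.2095, 0.1248]
tool_rot: [3.084, -0.023, 1.51]
force: [1.2, 0.9, 0.1]
gripper_width: 0.0339
```

View pics/d30.png

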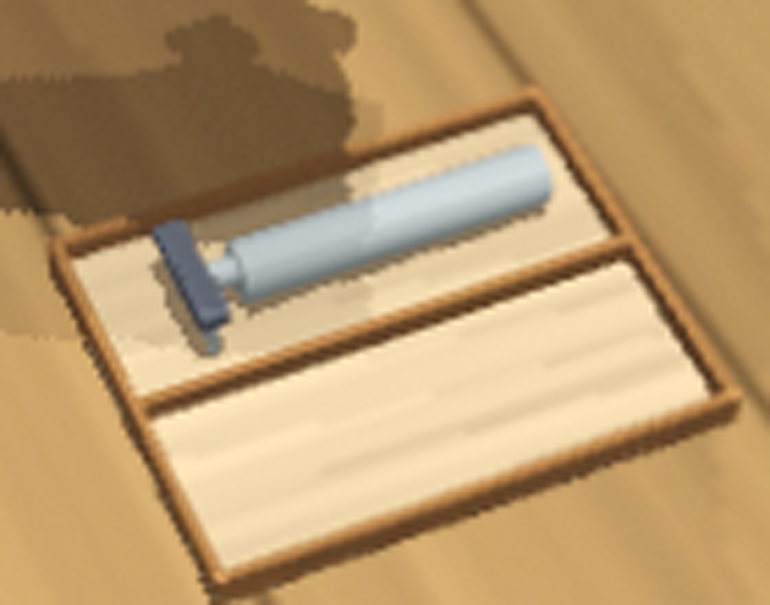

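View pics/s30.png

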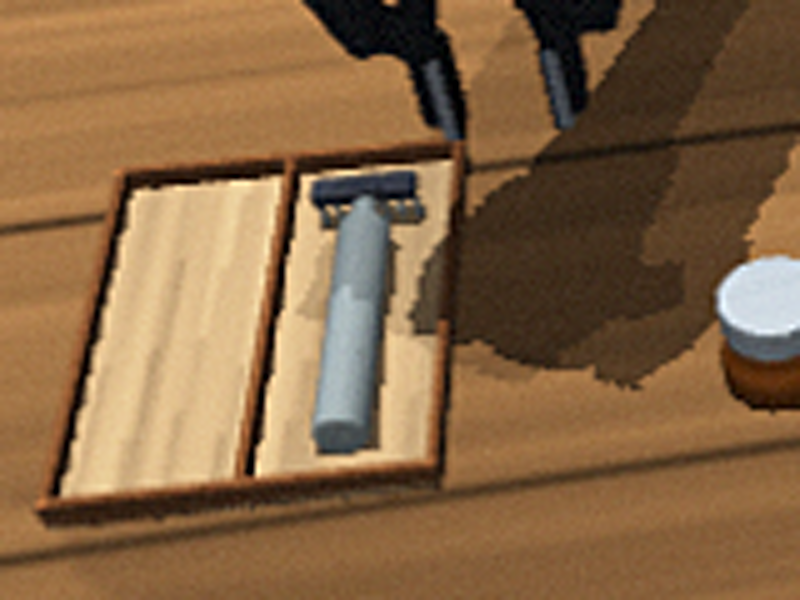

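The rake lies teeth down inside the +y bay. Next is the small ring.

```bash
python3 -m crank '[[0.006,0.045,0,0],[0.006,0.05,0,0],[0.006,0.05,0,0],[0.006,0.05,0,0],[0.006,0.05,0,0]]' 0.07 && python3 -m crank '[[0.006,0.045,0,0],[0.004,0.03,0,0],[0,0,0,0],[0,0,0,0]]'; python3 - <<'E'
from h import *
im=read_camera("wrist");s=observe();cv2.imwrite("pics/w31.png",im[:,:,::-1])
p=s["tcp_pos"]; print(p,proj("wrist",[[p[0],p[1],.028]]))
E
```

```text
t: 31.7
tcp_pos: [0.5472, 0.0431, 0.1271]
tool_rot: [3.082, -0.024, 1.511]
force: [1.5, -0.1, -0.3]
gripper_width: 0.07
t: 32.2
tcp_pos: [0.5574, 0.1234, 0.1291]
tool_rot: [3.08, -0.025, 1.516]
force: [-0.6, -0.7, 0.2]
gripper_width: 0.0696
[0.55741006 0.12341443 0.12905606] [[317.6853496  232.47705925]]
```

View pics/w31.png

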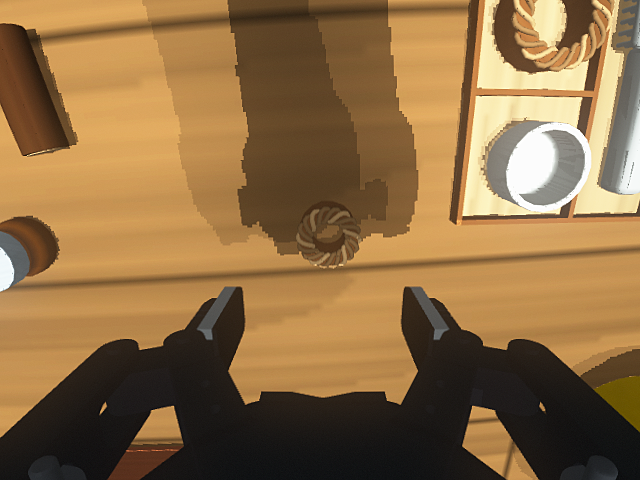

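The ring centre is at (329,236) and the axis at (318,232).

```bash
python3 -m crank '[[0.002,0.004,-0.03,0],[0,0,-0.035,0],[0,0,-0.02,0],[0,0,0,0],[0,0,0,0]]'; python3 - <<'E'
from h import *
im=read_camera("wrist");s=observe();cv2.imwrite("pics/w32.png",im[:,:,::-1])
p=s["tcp_pos"]; print(p,proj("wrist",[[p[0],p[1],.028]]))
E
```

```text
t: 32.88
tcp_pos: [0.5607, 0.1218, 0.0442]
tool_rot: [3.077, -0.025, 1.508]
force: [0.8, -0.2, -0.1]
gripper_width: 0.07
[0.56072306 0.12181141 0.04422691] [[319.71282603 290.48451441]]
```

View pics/w32.png

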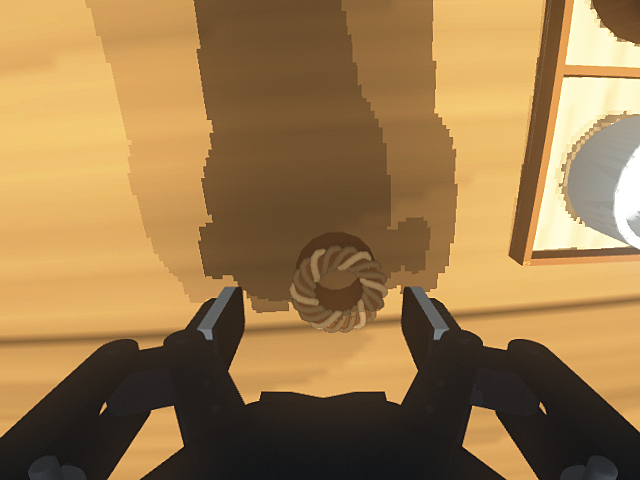

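The ring centre is at (339,290) and the axis at (320,290), so shift +9 mm in y.

```bash
python3 -m crank '[[0,0.009,-0.004,0],[0,0,-0.008,0],[0,0,-0.004,0],[0,0,0,0]]'; python3 - <<'E'
from h import *
im=read_camera("wrist");s=observe();cv2.imwrite("pics/w33.png",im[:,:,::-1])
p=s["tcp_pos"]; print(p,proj("wrist",[[p[0],p[1],.028]]))
E
```

```text
t: 33.42
tcp_pos: [0.5614, 0.132, 0.0286]
tool_rot: [3.075, -0.026, 1.509]
force: [-0.1, -0.1, 0.6]
gripper_width: 0.0699
[0.56143102 0.13194221 0.02879132] [[320.29971811 307.89830378]]
```

View pics/w33.png

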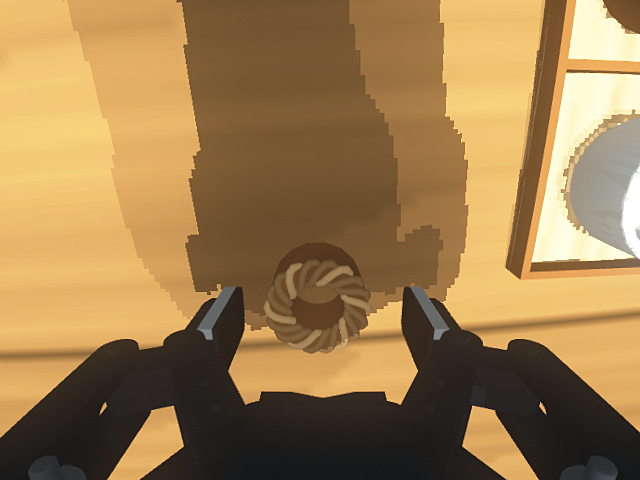

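Centred at (318,307). Lowering 6 mm, closing, and lifting a little to check.

```bash
python3 -m crank '[[0,0,-0.006,0],[0,0,0,0]]' && python3 -m crank '[[0,0,0,0],[0,0,0,0],[0,0,0,0],[0,0,0,0]]' 0.03 30 && python3 -m crank '[[0,0,0.03,0],[0,0,0.03,0],[0,0,0,0]]'; python3 - <<'E'
from h import *
im=read_camera("wrist");cv2.imwrite("pics/w34.png",im[:,:,::-1])
im=read_camera("side");crop(im,260,130,380,220,6,"pics/d34.png")
E
```

```text
t: 33.72
tcp_pos: [0.5615, 0.1318, 0.0225]
tool_rot: [3.075, -0.026, 1.509]
force: [-0.8, 0.6, 0.7]
gripper_width: 0.07
t: 34.22
tcp_pos: [0.5617, 0.1317, 0.0231]
tool_rot: [3.075, -0.026, 1.508]
force: [-0.0, 0.4, -0.3]
gripper_width: 0.0431
t: 34.6
tcp_pos: [0.5613, 0.1316, 0.0843]
tool_rot: [3.075, -0.026, 1.508]
force: [-0.6, 0.7, -1.2]
gripper_width: 0.0431
```

View pics/w34.png

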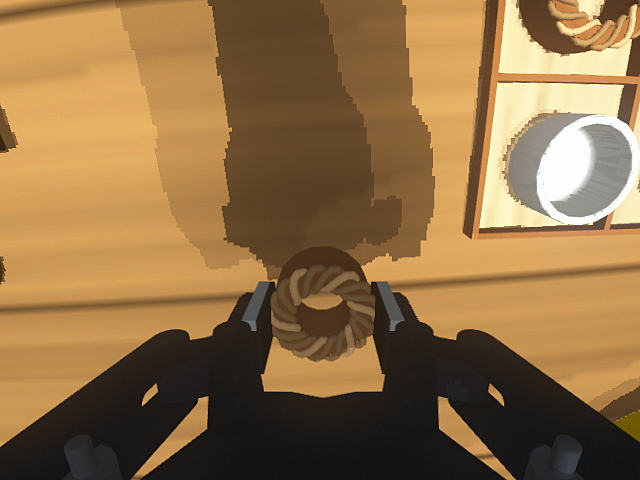

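View pics/d34.png

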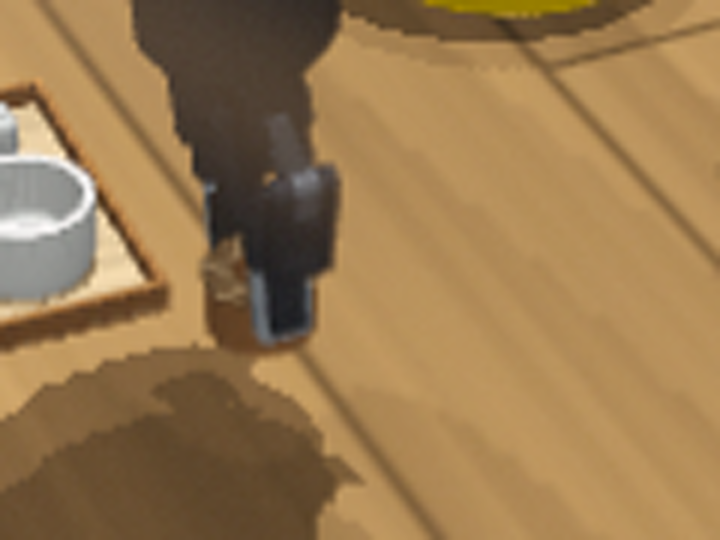

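The ring is held level. I'll turn the jaws along the bay's length during the carry, so the fingers stay clear of the tray walls.

```bash
python3 -m crank '[[0,-0.02,0.04,-9],[-0.006,-0.045,0.005,-9],[-0.007,-0.048,0,-9],[-0.007,-0.048,0,-9],[-0.007,-0.048,0,-9]]' && python3 -m crank '[[-0.007,-0.048,0,-9],[-0.007,-0.048,0,-9],[-0.007,-0.048,0,-9],[-0.007,-0.04,0,-9],[0,0,0,-9]]' && python3 -m crank '[[0,0,0,0]]'; python3 - <<'E'
from h import *
s=observe();print(s["tcp_pos"],np.degrees(s["tool_rot"]),s["joint_pos"][6])
E
```

```text
t: 35.33
tcp_pos: [0.5304, -0.08, 0.1239]
tool_rot: [3.083, -0.022, 0.706]
force: [1.6, -0.1, -0.3]
gripper_width: 0.0426
t: 35.95
tcp_pos: [0.4973, -0.2733, 0.1198]
tool_rot: [3.082, -0.016, -0.111]
force: [0.6, 0.2, -1.0]
gripper_width: 0.0426
t: 36.08
tcp_pos: [0.4969, -0.2733, 0.1187]
tool_rot: [3.081, -0.014, -0.11]
force: [0.6, 0.3, -1.4]
gripper_width: 0.043
[ 0.49691138 -0.27331479  0.11866047] [176.5495592   -0.82107051  -6.320984  ] 0.7046244518434527
```

Now moving −81 mm in y, with +3° of turn.

```bash
python3 -m crank '[[0,-0.04,0,3],[0,-0.038,-0.01,0],[0,0,-0.02,0],[0,0,0,0],[0,0,0,0]]'; python3 - <<'E'
from h import *
im=read_camera("wrist");s=observe();cv2.imwrite("pics/w36.png",im[:,:,::-1]);p=s["tcp_pos"]
print(p,proj("wrist",[[p[0],p[1],.014],[.4965,-.3545,.014]]))
im=read_camera("side");crop(im,280,250,440,400,4,"pics/d36.png")
E
```

```text
t: 36.7
tcp_pos: [0.4974, -0.3495, 0.0854]
tool_rot: [3.083, -0.011, -0.034]
force: [1.4, 0.6, -0.1]
gripper_width: 0.0429
[ 0.49741915 -0.34924348  0.08536504] [[320.03349476 250.68638095]
 [318.88455252 258.44874479]]
```

View pics/w36.png

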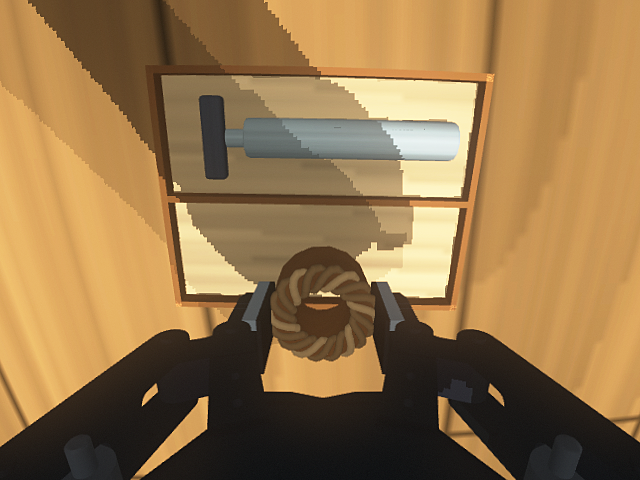

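View pics/d36.png

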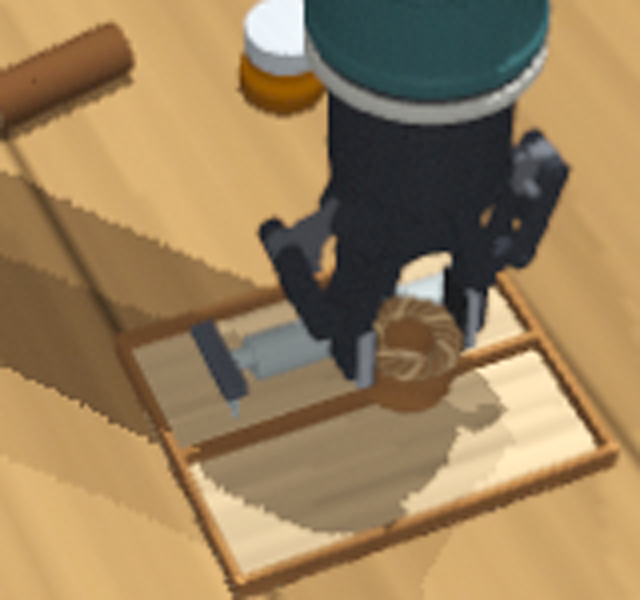

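```bash
python3 - <<'E'
from h import *
P=unproj("wrist",[(320,205),(320,299),(320,250)],.014); print(np.round(P,4))
P=unproj("wrist",[(320,198),(320,305)],.014); print(np.round(P,4))
E
```

```text
[[ 0.4986 -0.32    0.014 ]
 [ 0.4963 -0.3839  0.014 ]
 [ 0.4976 -0.349   0.014 ]]
[[ 0.4988 -0.3157  0.014 ]
 [ 0.4961 -0.3885  0.014 ]]
```

```bash
python3 -m crank '[[0,-0.003,-0.015,0],[0,0,-0.02,0],[0,0,-0.01,0],[0,0,0,0],[0,0,0,0]]'; python3 - <<'E'
from h import *
im=read_camera("wrist");s=observe();cv2.imwrite("pics/w37.png",im[:,:,::-1]);p=s["tcp_pos"]
print(p,proj("wrist",[[p[0],p[1],.014],[p[0],-.353,.014]]))
E
```

```text
t: 37.42
tcp_pos: [0.4978, -0.3515, 0.0373]
tool_rot: [3.084, -0.011, -0.032]
force: [-0.0, -0.8, -0.3]
gripper_width: 0.043
[ 0.49781862 -0.35150307  0.03729687] [[320.44869842 286.78205807]
 [320.55280717 289.47045321]]
```

View pics/w37.png

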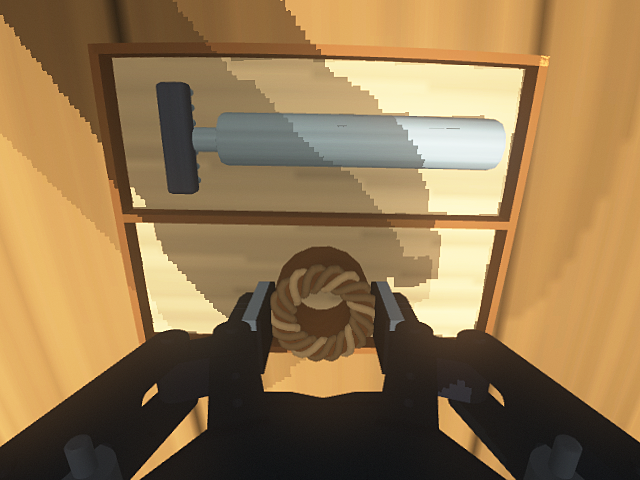

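The rake is clear of all the walls, and the ring is centred over the −y bay. Lowering and releasing.

```bash
python3 -m crank '[[0,-0.001,-0.007,0],[0,0,-0.002,0],[0,0,0,0]]'
```

```text
t: 37.85
tcp_pos: [0.4982, -0.3527, 0.0283]
tool_rot: [3.083, -0.012, -0.032]
force: [-0.1, -0.7, -0.3]
gripper_width: 0.0429
```

```bash
python3 -m crank '[[0,0,-0.001,0],[0,0,0,0]]' && python3 -m crank '[[0,0,0,0],[0,0,0,0],[0,0,0,0]]' 0.06 && python3 -m crank '[[0,0,0.01,0],[0,0,0.03,0],[0,0,0.04,0],[0,0.03,0.04,0],[0,0.05,0.02,0]]' && python3 -m crank '[[-0.02,0.05,0.02,0],[-0.02,0.05,0,0],[0,0,0,0],[0,0,0,0]]'; python3 - <<'E'
from h import *
for c in("scene","side"):
    im=read_camera(c);cv2.imwrite(f"pics/{c}_end.png",im[:,:,::-1])
    if c=="side": crop(im,190,130,440,400,2.2,"pics/de.png"); crop(im,300,290,440,400,5.5,"pics/de2.png")
    else: crop(im,110,170,310,310,4,"pics/se1.png"); crop(im,310,160,510,310,4,"pics/se2.png")
E
```

```text
t: 38.1
tcp_pos: [0.4983, -0.3528, 0.0274]
tool_rot: [3.083, -0.012, -0.032]
force: [0.2, 0.5, 0.1]
gripper_width: 0.0429
t: 38.48
tcp_pos: [0.4984, -0.3528, 0.0277]
tool_rot: [3.083, -0.013, -0.032]
force: [0.4, -1.0, -0.2]
gripper_width: 0.0596
t: 39.1
tcp_pos: [0.4963, -0.2745, 0.1731]
tool_rot: [3.082, -0.012, -0.038]
force: [1.0, 0.6, 0.3]
gripper_width: 0.0603
t: 39.6
tcp_pos: [0.4564, -0.1682, 0.1969]
tool_rot: [3.085, -0.017, -0.033]
force: [0.6, 0.1, -0.6]
gripper_width: 0.0601
```

View pics/se1.png

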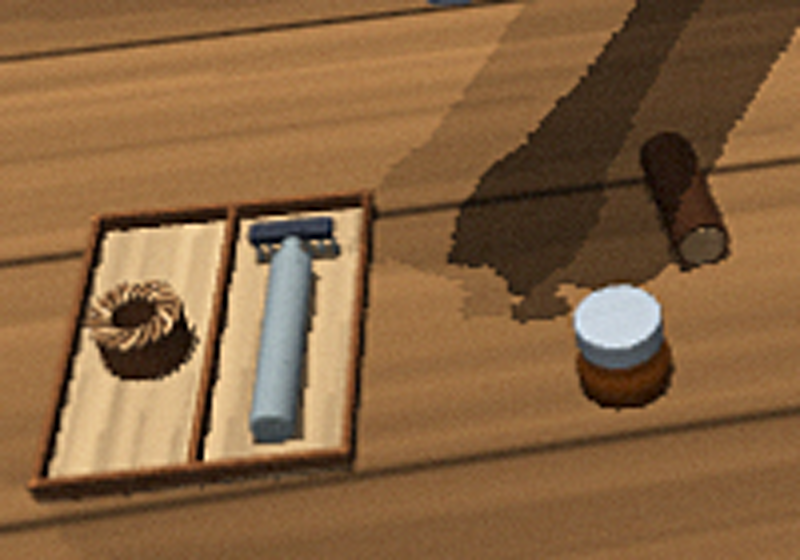

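View pics/se2.png

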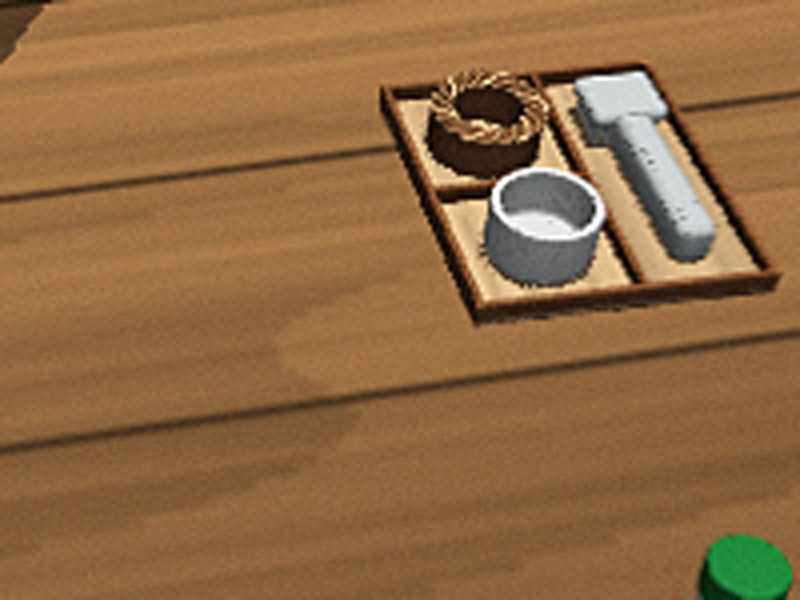

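View pics/de2.png

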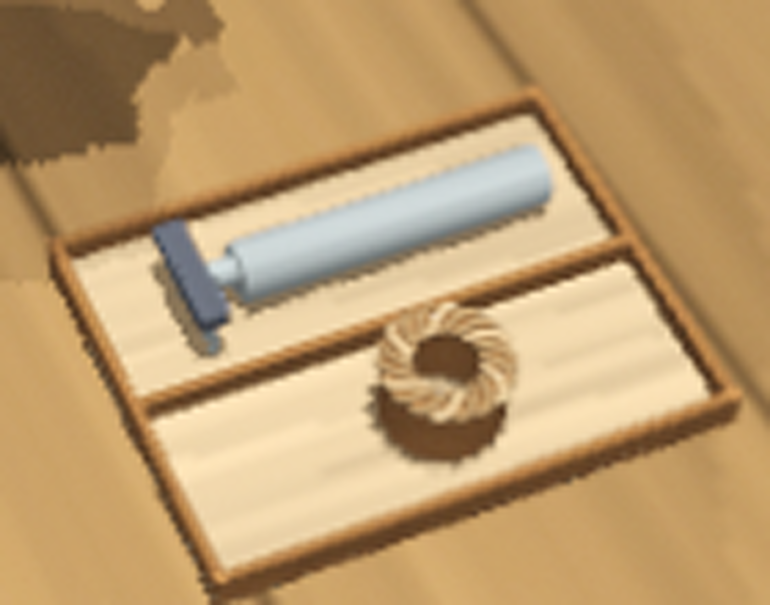

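View pics/side_end.png

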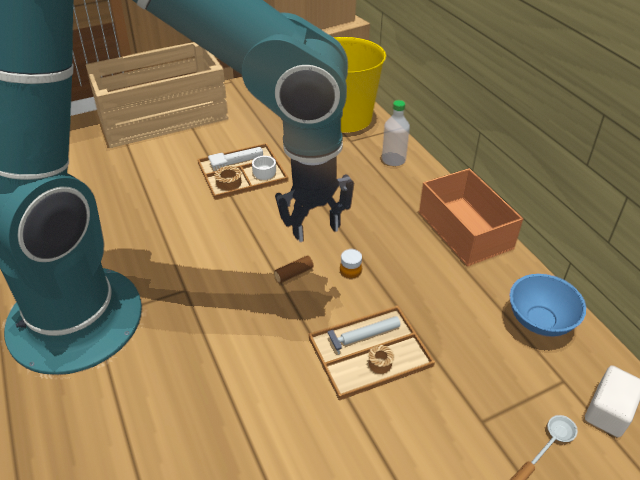

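The small ring's top looks rounder than I expect for a ring lying flat (de2, 447,360). I'll check with an overlay whether it is tilted.

```bash
cat > ov.py <<'E'
from h import *
import sys
from workcell import *
def ov(c,x,y,box,s,fn,src,off=(0,0)):
    im=cv2.imread(src); x0,y0,x1,y1=box
    o=cv2.resize(im[y0:y1,x0:x1],None,fx=s,fy=s,interpolation=cv2.INTER_CUBIC)
    a=np.linspace(0,2*np.pi,60)
    for z,col in((.032,(0,255,0)),(.004,(255,0,255))):
        P=np.c_[x+.022*np.cos(a),y+.022*np.sin(a),np.full(60,z)]
        q=((proj(c,P)+np.array(off)-[x0,y0]+.5)*s).astype(int); cv2.polylines(o,[q.reshape(-1,1,2)],True,col,1)
    cv2.imwrite(fn,o)
if __name__=="__main__":
    ov("side",.497,-.353,(340,320,420,390),9,"pics/ov_d.png","pics/side_end.png",(0.0,1.9))
    ov("scene",.497,-.353,(120,220,180,275),11,"pics/ov_s.png","pics/scene_end.png",(1.5,.5))
E
python3 ov.py
```

```text
(no output)
```

View pics/ov_d.png

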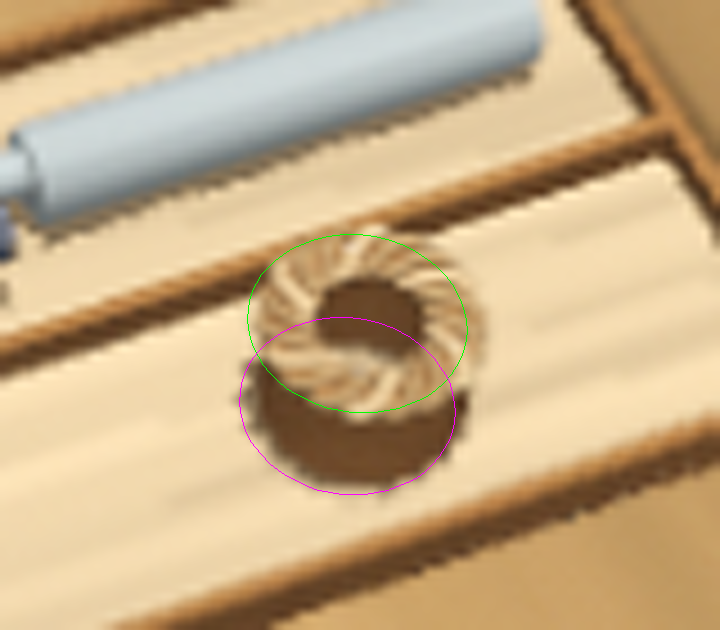

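View pics/ov_s.png

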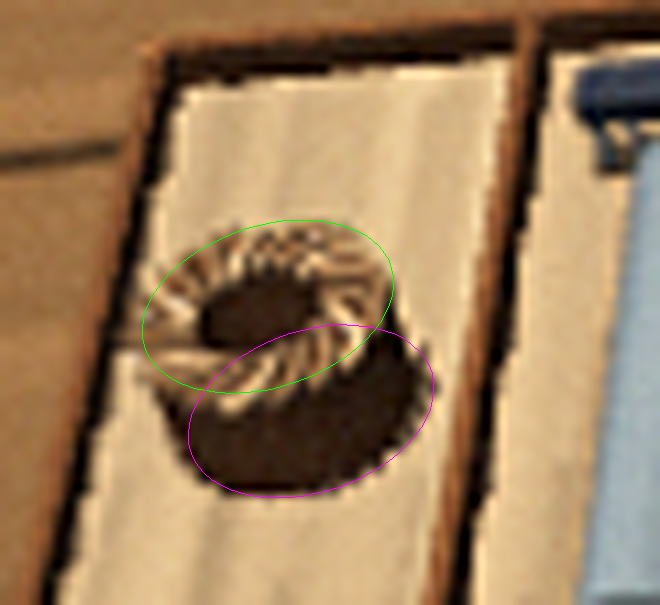

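The overlay of a flat ring fits in both views, so the small ring lies flat in its bay. The log (281,220) and jar (265,255) show at the same pixels as at the start. Handing in.

```bash
python3 - <<'E'
from workcell import *
s=observe(); print(s["t"],s["joint_vel"].round(3),s["force"].round(1)); print(close_job())
E
```

```text
39.7 [ 0.016  0.013  0.002 -0.003  0.001 -0.003  0.001] [ 0.2 -0.1 -1. ]
the job is handed in; nothing more can be done
None
```

Both rabbit kits are made up and the job is handed in at about 39.7 s of the 104 s allowed. The pieces were placed in the order listed:

- **Three-bay tray:** the brush is in the long bay, pins down. The larger ring is in the −x short bay and the feeder stands upright in the +x short bay.
- **Two-bay tray:** the rake is in the +y bay, teeth down. The smaller ring is in the −y bay.

In the last scene and side pictures, every piece sits on the floor of its own bay, clear of the walls. The log and jar look to be where they started, and the gripper was open and clear of everything.

- **Small ring:** its top looked rounder than expected, so I checked for a tilt. The drawn outline of a ring lying flat fitted it in both views to within about 2 mm.
- **Camera agreement:** the fixed cameras and the wrist camera disagreed by up to about 7 mm on the brush and 2–4 mm elsewhere, so I corrected each placing from the wrist view. The tool also drifted to about 3.5° off vertical over the run, which left no visible tilt in any piece.

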